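Put the decorator's bench in order

ROBOT

A 6-joint arm with a two-finger parallel gripper is mounted at the origin on the work surface; the furniture and walls round the work are solid. World frame = base frame: x ahead of the robot, y to its left, z up, the work surface at z = 0. Lengths are in m, angles in rad, forces in N, time in s.
With the tool pointing down it reaches from about 0.375 to 0.9 m from the base axis. Payload 3.1 kg.
Tool frame: the origin (TCP) lies on the centre line of the jaws, within the pads' length; the fingertips stand 14 mm ahead of it and the grasp point (between the pads) lies 5 mm behind it; z points along the fingers, y is the line along which they close (so a half turn about z gives the same grasp; the last joint's range is limited). The gripper opens to 87 mm and grips with 3 to 60 N. Pads are 19 mm wide; open, the fingers measure 117 mm over their backs; the gripper's body (75 mm by 190 mm) begins 51 mm behind the grasp point.
Start: joints at [0.969, 0.527, 1.433, -0, 1.181, -0.178], TCP at [0.257, 0.57, 0.237] pointing down, gripper open.
Joint ranges: [-3.08, 3.08], [-0.75, 2.2], [0.22, 2.44], [-1.43, 4.57], [0, 2.65], [-2.85, 2.85]. Speed limits (rad/s): [2.79, 2.79, 3.14, 3.14, 3.14, 3.14].

INTERFACE

Orientations are given as a unit quaternion [x, y, z, w].
In Python, from rig import robot gives the robot as it stands.
- The arm moves only by the tool move_arm, never from a script. Its argument "commands" is a list of rows, each an object with "hand": the finger opening in cm, from 0 to 8.7; "travel": the shift along the tool's x, y, z in cm, a list of three; "twist": the turn, a rotation vector about the tool's x, y, z in degrees, a list of three. In form: [{"hand": hand, "travel": [dx, dy, dz], "twist": [wx, wy, wz]}, ...]. A call has 1 to 5 rows; each row shifts and turns the commanded pose from where the row before left it, along the tool's axes as they then stand; what a row does not reach is not made up. A row lasts 1/12 s, in which the tool goes at most 41.7 mm and 7.16 degrees, less where a joint would pass 70% of its speed; a pose out of reach is approached as far as the arm can. A call is refused whole if a number of a shift passes 4.17 or a number of a turn 7.16, either way. A call with a gripper value outside its range is refused whole. The fingers move at their own pace and stop on an object; "force" is the grip in N (left out, the last holds). Time passes only in rows, so rows that do not move let the fingers close. It gives the time, the measured TCP pose, the force, the opening and the grip force at its end, in the units of the state.
- robot.get_obs(): the state, without advancing time (a new reading comes with each control period).
- robot.camera(name): name is "side" or "top" or "wrist"; returns a dict with "frame" (400x640x3 uint8, red, green, blue), "fov_y" (degrees; the focal length in pixels is half the picture's height over the tangent of half this angle, whatever the lens; pixels are square), "cx", "cy" (the principal point, pixels), "extrinsics" (4x4, takes a point from camera to world coordinates); the wrist camera has in their place "T_tool_cam" (4x4, takes a point from camera to tool coordinates, whose origin is the TCP and whose axes are the flange's). Camera axes: x right, y down, z forward; pixel columns grow to the right and rows downward; lengths in m; the calibration is good to about 2 mm. A picture is of the moment at which its call begins: read the wrist's pose just before it. There is no depth.
- robot.hand_in(): hands the job in; it is judged then, once.
The state is a dict: "time": time; "q": joint angles; "joint_velocities": joint speeds; "joint_torque": joint torques, N m; "position": TCP position; "tool_rot": TCP orientation; "ft_force": force on the tool from outside, world axes, zero at the start; "moment": the same for the moment, N m; "grip_width": finger opening in m; "grip_force": force on a finger pad.
Only numpy, scipy, OpenCV 4.12 (cv2) and the standard library are available. Lean on these libraries where they do the work, as an engineer would, in place of code of your own. Each camera call takes 0.05 s, during which the arm holds its last target. There are 200 camera calls.

TASK

Sort the loose things on the painting bench to where they belong: stand each closed paint jar upright inside the round drip tray of its own colour, lay the loose paint brush, centred, across both notched rails of the dark wooden brush rest, and take the striped glaze test tile out of its drying block and lean it back against the blue tile stand, its lower edge on the ledge and centred side to side. Leave everything released and at rest.

Things in the scene. Friction and masses are not known exactly. Their poses are not given: they have to be found in the camera images.
- jar_teal: closed round paint jar, teal all over with a teal screw lid; 56 mm in diameter, 60 mm high (the top 16 mm is the lid, 50 mm in diameter), about 0.15 kg. Origin: centre of its underside; z up.
- jar_purple: closed round paint jar, purple all over with a purple screw lid; 56 mm in diameter, 60 mm high (the top 16 mm is the lid, 50 mm in diameter), about 0.15 kg. Origin: centre of its underside; z up.
- tray_teal: round teal drip tray for the teal jar, fixed to the bench; 92 mm outside diameter, 84 mm inside, rim 14 mm high, inner floor 5 mm above the bench. Origin: centre of its underside.
- tray_purple: round purple drip tray for the purple jar, fixed to the bench; 92 mm outside diameter, 84 mm inside, rim 14 mm high, inner floor 5 mm above the bench. Origin: centre of its underside.
- paint_brush: the one loose brush lying flat by itself on the bench (brown handle, orange-brown tip); 202 mm long along its own y, 9 mm wide along x, 9 mm high. Origin: centre of its underside, at mid-length, where it balances. It may lie in the rest either way round.
- brush_rest: dark wooden brush rest, fixed: two rails on a foot (30 mm wide, 8 mm high), 55 mm either side of the origin along its own y (each 12 mm thick in y, 62 mm wide in x). Each has a flat notch 38 mm wide (x -19 to +19 mm), its bottom 20 mm and its horns 32 mm above the bench. The brush lies along the rest's y in both notches. Origin: centre of its underside.
- test_tile: white ceramic test tile, blue, orange and green glaze bands round its upper half, both faces alike; 9 mm thick along its own x, 80 mm wide along y, 110 mm high along z, 0.16 kg. Stands upright in the drying block, sticking out 92 mm above it. Origin: centre of its lower edge face; z points up the tile.
- drying_block: plywood block, fixed to the bench, 50 x 104 x 26 mm, whose slot (12.8 mm wide in x, 84 mm long along y, 18 mm deep, its floor 8 mm above the bench) holds the tile at the start. Origin: centre of its underside.
- tile_stand: blue stand, fixed, 84 x 104 mm: a back board (100 mm wide in y, 55 mm up its slope) leaning back to +x by 15 deg (0.262 rad) from a 22 mm deep ledge square to it with a 5 mm lip on the -x side. Their inner corner: x -4, z 24 mm. A tile flush on it has its origin at x -8.3, y 0, z 25.2 mm in the stand's frame, its top 131 mm above the bench. Origin: centre of its underside.

How it is judged:
At the end, for the whole second after the job is handed in: Jars upright on the floors of their own trays (centres within 18 mm); brush in both notches (18 mm across, 35 mm along, 0.25 rad); tile's lower edge on the ledge (15 mm sideways, 0.2 rad), leaning back 9 to 34 degrees; all at rest, released (horizontal distance between jar_teal and tray_teal below 0.018 m and z of jar_teal in the frame of tray_teal between 0.001 and 0.01 m and angle between each of jar_teal, jar_purple's own z axis and vertical below 0.12 rad and horizontal distance between jar_purple and tray_purple below 0.018 m and z of jar_purple in the frame of tray_purple between 0.001 and 0.01 m and x of paint_brush in the frame of brush_rest between -0.018 and 0.018 m and y of paint_brush in the frame of brush_rest between -0.035 and 0.035 m and z of paint_brush in the frame of brush_rest between 0.014 and 0.026 m and angle between the y axis of paint_brush and the y axis of brush_rest, either way round below 0.25 rad and x of test_tile in the frame of tile_stand between -0.027 and 0.002 m and y of test_tile in the frame of tile_stand between -0.015 and 0.015 m and z of test_tile in the frame of tile_stand between 0.02 and 0.036 m and angle between test_tile's own z axis and vertical between 0.15 and 0.6 rad and angle between the y axis of test_tile and the y axis of tile_stand, either way round below 0.2 rad and linear speed of each of jar_teal, jar_purple, paint_brush, test_tile below 0.02 m/s); the robot touches nothing.
It also fails if it takes over 104 s, if anything falls off the work surface, if the arm or the gripper's body presses on something with over 40 N, if the wrist force passes 120 N, or if a joint passes its speed limit or range.

## Working session

There is one attempt and no reset: what is moved stays moved. The work goes in short steps, Python scripts to look and compute and a tool call to move; the robot and the scene stay as the last step left them, time stands still between calls to the robot, and variables do not carry over. Pictures are saved under pics/ and viewed, at most 14 in all, crops included, and the job is handed in when it is done.

Besides the shell and the picture viewer there is one more tool, called after "Request:" by a JSON object that holds its "op" and its "data", one argument or row to a line. move_arm: Moves the arm, as the interface text tells. Its arguments: {"type":"object","properties":{"commands":{"type":"array"},"force":{"type":"number"}},"required":["commands"]}

```bash
mkdir -p pics; ls; python3 - <<'E'
from rig import robot
import cv2,numpy as np,pickle
np.set_printoptions(precision=4,suppress=True)
o=robot.get_obs();print(o)
d={}
for n in("side","top","wrist"):
    c=robot.camera(n);d[n]=c
    cv2.imwrite(f"pics/{n}0.png",c["frame"][:,:,::-1])
    print(n,{k:v for k,v in c.items() if k!="frame"})
pickle.dump(d,open("cams0.pkl","wb"))
E
```

```text
pics
{'time': 0.0, 'q': array([ 0.9685,  0.5285,  1.4339,  0.    ,  1.1814, -0.1785]), 'joint_velocities': array([ 0.0005,  0.0013, -0.0008, -0.0011,  0.0006,  0.0014]), 'joint_torque': array([  0.0002, -44.0046, -17.6588,   0.0632,   0.0582,  -0.0001]), 'position': array([0.2566, 0.5691, 0.2356]), 'tool_rot': array([ 0.2103,  0.9776, -0.001 , -0.0004]), 'ft_force': array([-0.2101,  0.3799, -0.2198]), 'moment': array([ 0.0248, -0.0095,  0.0289]), 'grip_force': 0.0, 'grip_width': 0.08713533169831704}
side {'fov_y': 46.09929198855218, 'cx': 318.046557226657, 'cy': 200.18363390233952, 'extrinsics': array([[ 0.8184, -0.3394,  0.4636, -0.0365],
       [-0.5746, -0.4788,  0.6637, -0.8398],
       [-0.0033, -0.8096, -0.5869,  0.7918],
       [ 0.    ,  0.    ,  0.    ,  1.    ]])}
top {'fov_y': 42.61496052486385, 'cx': 320.5785932841742, 'cy': 204.00511372258813, 'extrinsics': array([[-0.0241, -0.9833,  0.1804,  0.2613],
       [-0.9997,  0.0239, -0.0033, -0.0009],
       [-0.001 , -0.1804, -0.9836,  1.6336],
       [ 0.    ,  0.    ,  0.    ,  1.    ]])}
wrist {'fov_y': 64.5486293445007, 'cx': 319.1985563710319, 'cy': 198.75959857206573, 'T_tool_cam': array([[-0.0003, -0.9552, -0.2958,  0.0813],
       [ 1.    ,  0.0001, -0.0015,  0.0003],
       [ 0.0014, -0.2958,  0.9552, -0.1472],
       [ 0.    ,  0.    ,  0.    ,  1.    ]])}
```

View pics/top0.png

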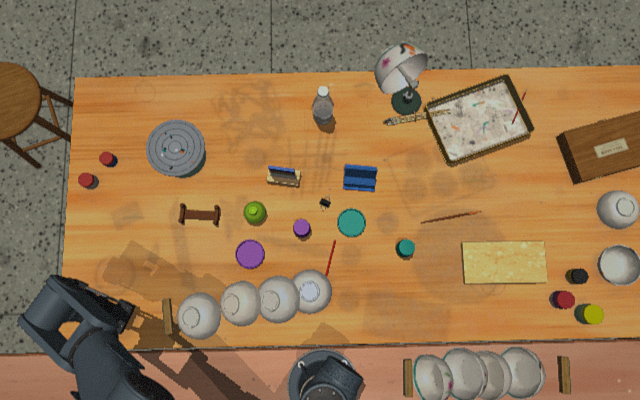

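View pics/side0.png

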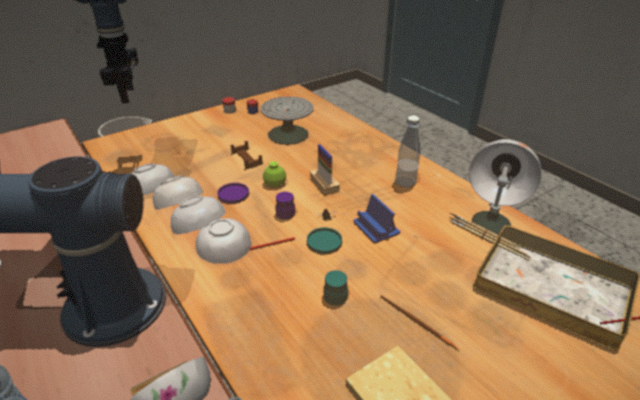

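The top view shows the teal jar at about (405,247), teal tray (351,222), purple jar (302,228), purple tray (250,254), loose brush (421–481,217), brush rest (200,214), block and tile (284,176), and tile stand (360,178). Bowls, an apple, a black clip and a red brush are the obstacles. The side view agrees. Next I'll segment the objects and convert to positions.

```bash
cat > h.py <<'E'
import numpy as np,cv2,pickle
from scipy.spatial.transform import Rotation as R
np.set_printoptions(precision=4,suppress=True)
def f(c): return c["frame"].shape[0]/2/np.tan(np.radians(c["fov_y"])/2)
def ext(c,o=None):
    if "extrinsics" in c: return c["extrinsics"]
    T=np.eye(4);T[:3,:3]=R.from_quat(o["tool_rot"]).as_matrix();T[:3,3]=o["position"];return T@c["T_tool_cam"]
def toworld(c,uv,z,o=None):
    E=ext(c,o);uv=np.atleast_2d(uv).astype(float)
    d=np.c_[(uv[:,0]-c["cx"])/f(c),(uv[:,1]-c["cy"])/f(c),np.ones(len(uv))]@E[:3,:3].T
    return E[:3,3]+d*((z-E[2,3])/d[:,2])[:,None]
def topix(c,p,o=None):
    E=ext(c,o);q=(np.atleast_2d(p)-E[:3,3])@E[:3,:3]
    return q[:,:2]/q[:,2:]*f(c)+[c["cx"],c["cy"]]
def blob(c,hue,roi,smin=80,vmin=30,tol=8):
    hsv=cv2.cvtColor(c["frame"],cv2.COLOR_RGB2HSV).astype(int)
    m=(abs(hsv[...,0]-hue)<=tol)&(hsv[...,1]>=smin)&(hsv[...,2]>=vmin)
    k=np.zeros_like(m);x0,y0,x1,y1=roi;k[y0:y1,x0:x1]=1;m&=k
    n,l,s,ce=cv2.connectedComponentsWithStats(m.astype(np.uint8));i=1+s[1:,4].argmax()
    ys,xs=np.where(l==i);return np.c_[xs,ys],s[i]
def delta(o,p):
    "world target TCP -> tool-axes shift in cm"
    return R.from_quat(o["tool_rot"]).inv().apply(np.array(p)-o["position"])*100
E
python3 - <<'E'
from h import *
d=pickle.load(open("cams0.pkl","rb"));c=d["top"]
hsv=cv2.cvtColor(c["frame"],cv2.COLOR_RGB2HSV)
for n,(u,v) in dict(tj=(405,247),tt=(351,222),pj=(302,228),pt=(250,254),br=(440,216),rest=(200,214),blk=(290,184),st=(360,178)).items(): print(n,hsv[v,u])
for n,hue,roi,z in[("jar_teal",86,(385,230,425,265),.06),("tray_teal",86,(330,200,372,245),.012),("jar_purple",137,(288,215,316,245),.06),("tray_purple",137,(230,236,270,272),.012),("stand",110,(335,155,385,200),.03)]:
    p,s=blob(c,hue,roi); w=toworld(c,p,z)
    (cx,cy),r=cv2.minEnclosingCircle(p.astype(np.float32)); print(n,s,"centroid",w.mean(0),"circ",toworld(c,(cx,cy),z),r, toworld(c,cv2.boxPoints(cv2.minAreaRect(p.astype(np.float32))),z)[:,:2].ravel())
for n,e in dict(brush=[(421,222),(481,211),(421,217),(481,216)],).items(): print(n,toworld(c,e,.005))
print("rest",toworld(c,[(184,214),(216,214)],.032)); print("blk",toworld(c,[(267,183),(299,186)],.026))
E=[]
im=c["frame"][:,:,::-1]
a=cv2.resize(im[150:280,170:300],None,fx=3,fy=3,interpolation=2);b=cv2.resize(im[150:280,330:490],None,fx=2.6,fy=3,interpolation=2)
cv2.imwrite("pics/crop.png",np.hstack([a,b[:390]])[:, :800])
E
```

```text
tj [ 86 161 133]
tt [ 86 152 141]
pj [142 120 157]
pt [142 123 153]
br [ 16 141 176]
rest [ 11 182  94]
blk [ 19 107 122]
st [108 158 134]
jar_teal [397 240  18  17 240] centroid [ 0.407  -0.2625  0.06  ] circ [[ 0.4065 -0.2625  0.06  ]] 9.085497856140137 [ 0.4315 -0.2388  0.4302 -0.2911  0.3811 -0.2883  0.3824 -0.2363]
tray_teal [338 209  27  28 604] centroid [ 0.4971 -0.1023  0.012 ] circ [[ 0.497  -0.1026  0.012 ]] 13.903677940368652 [ 0.541  -0.0619  0.539  -0.1453  0.452  -0.1418  0.454  -0.0592]
jar_purple [294 220  16  17 221] centroid [0.4757 0.0549 0.06  ] circ [[0.4759 0.0546 0.06  ]] 8.381627082824707 [0.5015 0.0774 0.5003 0.0309 0.4505 0.0319 0.4516 0.0782]
tray_purple [236 240  28  29 623] centroid [0.4041 0.2221 0.012 ] circ [[0.4038 0.222  0.012 ]] 14.098111152648926 [0.4491 0.2649 0.447  0.1792 0.3586 0.1795 0.3607 0.2644]
stand [343 164  34  28 754] centroid [ 0.6389 -0.1328  0.03  ] circ [[ 0.6388 -0.1333  0.03  ]] 19.144289016723633 [ 0.6056 -0.0774  0.6853 -0.0882  0.6719 -0.189   0.5923 -0.1774]
brush [[ 0.4935 -0.327   0.005 ]
 [ 0.5245 -0.5222  0.005 ]
 [ 0.5097 -0.328   0.005 ]
 [ 0.5083 -0.5209  0.005 ]]
rest [[0.5334 0.4266 0.032 ]
 [0.5309 0.3253 0.032 ]]
blk [[0.6289 0.1641 0.026 ]
 [0.6165 0.0615 0.026 ]]
```

View pics/crop.png

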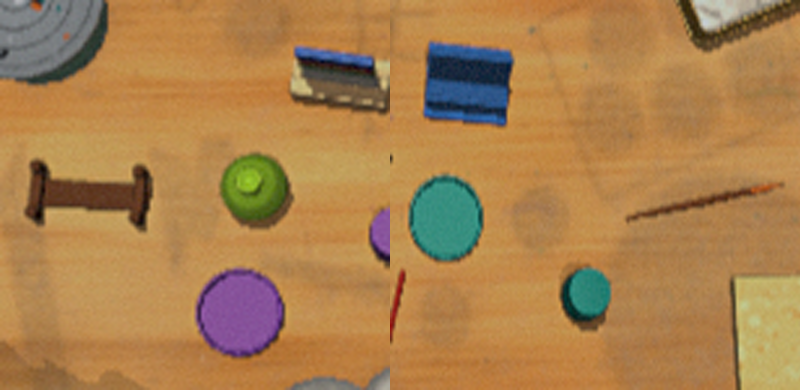

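The crop resolves the stand (yaw about −7.6°), the rest (about −1.5°), the brush (ends at about (421,223) and (482,211), length 0.20 m as given) and the block (about −7°). Jar and tray sizes also match what was given. Next I move above the purple jar, with the jaws closing along world y, and look again from the wrist.

Request:
{"op": "move_arm", "data": {
  "commands": [
    {"hand":8.7,"travel":[0,0,0],"twist":[0,0,-6.1]},
    {"hand":8.7,"travel":[0,0,0],"twist":[0,0,-6.1]},
    {"hand":8.7,"travel":[0,0,0],"twist":[0,0,-6.1]},
    {"hand":8.7,"travel":[0,0,0],"twist":[0,0,-6.1]},
    {"hand":8.7,"travel":[-1.45,-3.4,0],"twist":[0,0,0]}
  ],
  "force": 20
}}

```text
time: 0.57
position: [0.2703, 0.5401, 0.2364]
tool_rot: [-0.005, 1.0, 0.003, 0.0]
ft_force: [2.5, -0.9, -0.4]
grip_width: 0.0866
grip_force: 0.0
```

Request:
{"op": "move_arm", "data": {
  "commands": [
    {"hand":8.7,"travel":[-1.45,-3.4,0],"twist":[0,0,0]},
    {"hand":8.7,"travel":[-1.45,-3.4,0],"twist":[0,0,0]},
    {"hand":8.7,"travel":[-1.45,-3.4,0],"twist":[0,0,0]},
    {"hand":8.7,"travel":[-1.45,-3.4,0],"twist":[0,0,0]},
    {"hand":8.7,"travel":[-1.45,-3.4,0],"twist":[0,0,0]}
  ]
}}

```text
time: 0.98
position: [0.3445, 0.3642, 0.2364]
tool_rot: [-0.001, 1.0, -0.0, -0.0]
ft_force: [1.5, 0.5, 0.4]
grip_width: 0.0871
grip_force: 0.0
```

Request:
{"op": "move_arm", "data": {
  "commands": [
    {"hand":8.7,"travel":[-1.45,-3.4,0],"twist":[0,0,0]},
    {"hand":8.7,"travel":[-1.45,-3.4,0],"twist":[0,0,0]},
    {"hand":8.7,"travel":[-1.45,-3.4,0],"twist":[0,0,0]},
    {"hand":8.7,"travel":[-1.45,-3.4,0],"twist":[0,0,0]},
    {"hand":8.7,"travel":[-1.45,-3.4,0],"twist":[0,0,0]}
  ]
}}

```text
time: 1.4
position: [0.4175, 0.1943, 0.2365]
tool_rot: [-0.001, 1.0, 0.0, -0.0]
ft_force: [0.3, 0.4, -0.1]
grip_width: 0.0875
grip_force: 0.0
```

```bash
cat > w.py <<'E'
from rig import robot
from h import *
import sys
def look(tag):
    o=robot.get_obs();c=robot.camera("wrist");pickle.dump((o,c),open(f"w{tag}.pkl","wb"));cv2.imwrite(f"pics/w{tag}.png",c["frame"][:,:,::-1])
    print(o["time"],o["position"],o["tool_rot"],o["grip_width"],o["grip_force"]);return o,c
E
python3 - <<'E'
from w import *
o,c=look("1")
E
```

```text
1.4 [0.4175 0.1943 0.2365] [-0.0011  1.      0.     -0.0001] 0.08746757503326505 0.0
```

View pics/w1.png

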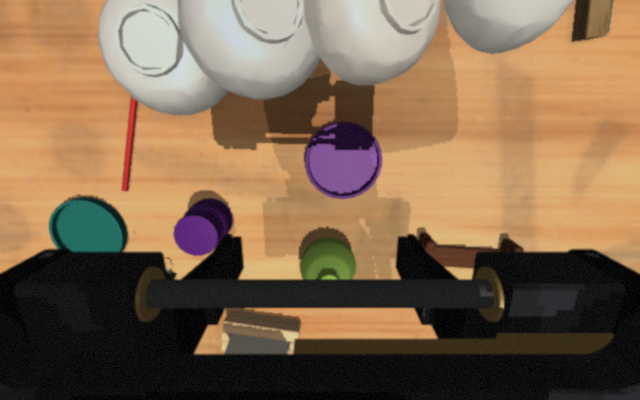

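This wrist view shows the purple tray at about (343,159), the purple jar lid at about (198,235), the teal tray at about (88,230), the green pot at (327,258), and the rest at right (425–520,245). I'll measure from this picture.

```bash
python3 - <<'E'
from h import *
o,c=pickle.load(open("w1.pkl","rb"))
hsv=cv2.cvtColor(c["frame"],cv2.COLOR_RGB2HSV)
print(hsv[240,195],hsv[170,343],hsv[225,85])
for n,hue,roi,z in[("tray_purple",140,(295,115,390,205),.014),("jar_purple",140,(165,190,240,262),.06),("tray_teal",86,(40,180,135,250),.014)]:
    p,s=blob(c,hue,roi,60,20,12);e=cv2.fitEllipse(cv2.convexHull(p.astype(np.float32)));print(n,s,toworld(c,e[0],z,o),e)
for n,pt,z in[("lid",(198,235),.06),("rest rails",[(428,243),(512,247)],.032),("blk corners top",[(224,312),(299,318)],.026)]: print(n,toworld(c,pt,z,o))
E
```

```text
[139 162 124] [142 109 148] [ 85 166 109]
tray_purple [ 305  122   76   76 4501] [[0.4023 0.2217 0.014 ]] ((342.7742614746094, 159.72634887695312), (75.13953399658203, 76.13956451416016), 49.534759521484375)
jar_purple [ 174  199   58   56 2274] [[0.4687 0.066  0.06  ]] ((202.69061279296875, 226.73077392578125), (47.0823974609375, 62.39140701293945), 47.4230842590332)
tray_teal [  50  198   76   52 3300] [[ 0.4935 -0.0984  0.014 ]] ((87.47325897216797, 230.8033447265625), (64.26228332519531, 77.56177520751953), 109.97601318359375)
lid [[0.4786 0.0597 0.06  ]]
rest rails [[0.5008 0.3263 0.032 ]
 [0.5059 0.4292 0.032 ]]
blk corners top [[0.6046 0.0678 0.026 ]
 [0.6138 0.1674 0.026 ]]
```

Request:
{"op": "move_arm", "data": {
  "commands": [
    {"hand":8.7,"travel":[-1.5,-3.4,0],"twist":[0,0,0]},
    {"hand":8.7,"travel":[-1.5,-3.4,0],"twist":[0,0,0]},
    {"hand":8.7,"travel":[-1.5,-3.4,0],"twist":[0,0,0]},
    {"hand":8.7,"travel":[-1.5,-3.4,0],"twist":[0,0,0]},
    {"hand":8.7,"travel":[0,0,3],"twist":[0,0,0]}
  ]
}}

```text
time: 1.87
position: [0.486, 0.0544, 0.2107]
tool_rot: [0.001, 1.0, -0.002, 0.009]
ft_force: [1.4, 0.7, 0.3]
grip_width: 0.087
grip_force: 0.0
```

Request:
{"op": "move_arm", "data": {
  "commands": [
    {"hand":8.7,"travel":[0,0,3],"twist":[0,0,0]},
    {"hand":8.7,"travel":[0,0,3],"twist":[0,0,0]},
    {"hand":8.7,"travel":[0,0,0],"twist":[0,0,0]}
  ]
}}

```text
time: 2.12
position: [0.4738, 0.0602, 0.1421]
tool_rot: [-0.0, 1.0, 0.001, -0.006]
ft_force: [-2.5, 0.3, 0.5]
grip_width: 0.087
grip_force: 0.0
```

```bash
python3 - <<'E'
from w import *
o,c=look("2")
p,s=blob(c,140,(150,100,500,399),60,20,12);print(s,toworld(c,p.mean(0),.05,o))
E
```

```text
2.1167 [0.4738 0.0602 0.1421] [-0.0004  1.      0.0006 -0.0056] 0.08704911547898536 0.0
[ 283  172   62   76 3783] [[0.4752 0.056  0.05  ]]
```

View pics/w2.png

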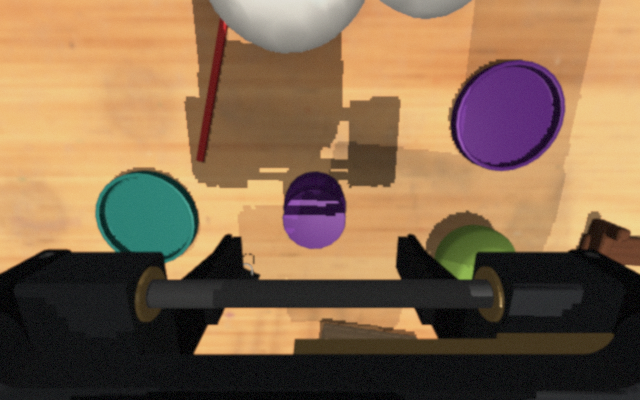

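The jar is centred between the open fingers (lid at about (315,218)) and both fingers are clear of the pot and clip. I'll descend and grip.

Request:
{"op": "move_arm", "data": {
  "commands": [
    {"hand":8.7,"travel":[0,0,3],"twist":[0,0,0]},
    {"hand":8.7,"travel":[0,0,3],"twist":[0,0,0]},
    {"hand":8.7,"travel":[0,0,3],"twist":[0,0,0]},
    {"hand":8.7,"travel":[0,0,2.3],"twist":[0,0,0]},
    {"hand":8.7,"travel":[0,0,0],"twist":[0,0,0]}
  ],
  "force": 20
}}

```text
time: 2.58
position: [0.4767, 0.0606, 0.0318]
tool_rot: [-0.001, 1.0, 0.0, -0.002]
ft_force: [-0.1, 0.0, 0.6]
grip_width: 0.0868
grip_force: 0.0
```

Request:
{"op": "move_arm", "data": {
  "commands": [
    {"hand":5.0,"travel":[0,0,0],"twist":[0,0,0]},
    {"hand":5.0,"travel":[0,0,0],"twist":[0,0,0]},
    {"hand":5.0,"travel":[0,0,0],"twist":[0,0,0]},
    {"hand":5.0,"travel":[0,0,0],"twist":[0,0,0]},
    {"hand":5.0,"travel":[0,0,0],"twist":[0,0,0]}
  ]
}}

```text
time: 3.0
position: [0.4785, 0.06, 0.035]
tool_rot: [-0.001, 1.0, -0.0, 0.002]
ft_force: [-0.3, -1.9, 1.3]
grip_width: 0.0616
grip_force: 1.1
```

Request:
{"op": "move_arm", "data": {
  "commands": [
    {"hand":5.0,"travel":[0,0,0],"twist":[0,0,0]},
    {"hand":5.0,"travel":[0,0,0],"twist":[0,0,0]}
  ]
}}

```text
time: 3.17
position: [0.4785, 0.0598, 0.0347]
tool_rot: [-0.001, 1.0, -0.0, 0.001]
ft_force: [0.4, -2.3, 7.7]
grip_width: 0.0549
grip_force: 20.0
```

Request:
{"op": "move_arm", "data": {
  "commands": [
    {"hand":5.0,"travel":[0,0,-1],"twist":[0,0,0]},
    {"hand":5.0,"travel":[0,0,-3],"twist":[0,0,0]},
    {"hand":5.0,"travel":[0,0,-3],"twist":[0,0,0]},
    {"hand":5.0,"travel":[0,0,-3],"twist":[0,0,0]},
    {"hand":5.0,"travel":[0.6,1.2,0],"twist":[0,0,0]}
  ]
}}

```text
time: 3.58
position: [0.4761, 0.071, 0.1386]
tool_rot: [-0.0, 1.0, -0.001, 0.006]
ft_force: [1.7, -0.2, -1.7]
grip_width: 0.0549
grip_force: 20.0
```

Request:
{"op": "move_arm", "data": {
  "commands": [
    {"hand":5.0,"travel":[1.4,3,0],"twist":[0,0,0]},
    {"hand":5.0,"travel":[1.4,3,0],"twist":[0,0,0]},
    {"hand":5.0,"travel":[1.4,3,0],"twist":[0,0,0]},
    {"hand":5.0,"travel":[1.4,3,0],"twist":[0,0,0]},
    {"hand":5.0,"travel":[1.4,3,0],"twist":[0,0,0]}
  ]
}}

```text
time: 4.0
position: [0.3991, 0.2232, 0.1333]
tool_rot: [-0.001, 1.0, -0.0, -0.001]
ft_force: [0.9, -0.2, -2.0]
grip_width: 0.0548
grip_force: 20.0
```

Request:
{"op": "move_arm", "data": {
  "commands": [
    {"hand":5.0,"travel":[0,0,0],"twist":[0,0,0]},
    {"hand":5.0,"travel":[0,0,3],"twist":[0,0,0]},
    {"hand":5.0,"travel":[0,0,3],"twist":[0,0,0]},
    {"hand":5.0,"travel":[0,0,0],"twist":[0,0,0]},
    {"hand":5.0,"travel":[0,0,0],"twist":[0,0,0]}
  ]
}}

```text
time: 4.42
position: [0.3993, 0.2215, 0.0724]
tool_rot: [-0.001, 1.0, -0.001, -0.003]
ft_force: [-0.3, 1.0, -2.9]
grip_width: 0.0552
grip_force: 20.0
```

```bash
python3 - <<'E'
from w import *
o,c=look("3")
E
```

```text
4.4167 [0.3993 0.2215 0.0724] [-0.001   1.     -0.0007 -0.0028] 0.0551841861481245 19.99888138845563
```

View pics/w3.png

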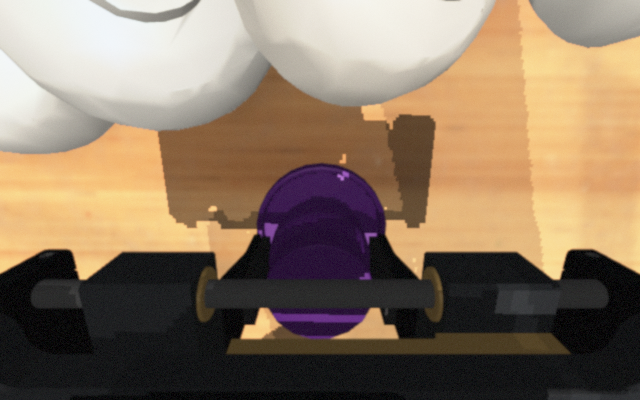

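The jar hangs inside the tray outline, clear of the bowls. I'll lower and release it.

Request:
{"op": "move_arm", "data": {
  "commands": [
    {"hand":5.0,"travel":[0,0,1.5],"twist":[0,0,0]},
    {"hand":5.0,"travel":[0,0,1.3],"twist":[0,0,0]},
    {"hand":5.0,"travel":[0,0,0.5],"twist":[0,0,0]},
    {"hand":5.0,"travel":[0,0,0],"twist":[0,0,0]},
    {"hand":5.0,"travel":[0,0,0],"twist":[0,0,0]}
  ]
}}

```text
time: 4.88
position: [0.4018, 0.222, 0.0416]
tool_rot: [-0.001, 1.0, 0.0, 0.001]
ft_force: [-0.4, -0.9, -1.8]
grip_width: 0.0554
grip_force: 20.0
```

Request:
{"op": "move_arm", "data": {
  "commands": [
    {"hand":5.0,"travel":[0,0,0.1],"twist":[0,0,0]},
    {"hand":7.0,"travel":[0,0,0],"twist":[0,0,0]},
    {"hand":8.7,"travel":[0,0,0],"twist":[0,0,0]},
    {"hand":8.7,"travel":[0,0,0],"twist":[0,0,0]},
    {"hand":8.7,"travel":[0,0,0],"twist":[0,0,0]}
  ]
}}

```text
time: 5.3
position: [0.4015, 0.2221, 0.0399]
tool_rot: [-0.001, 1.0, 0.0, 0.0]
ft_force: [-0.9, -0.2, 0.4]
grip_width: 0.0739
grip_force: 0.0
```

Request:
{"op": "move_arm", "data": {
  "commands": [
    {"hand":8.7,"travel":[0,0,0],"twist":[0,0,0]},
    {"hand":8.7,"travel":[0,0,0],"twist":[0,0,0]}
  ]
}}

```text
time: 5.47
position: [0.4012, 0.222, 0.0396]
tool_rot: [-0.001, 1.0, 0.0, 0.0]
ft_force: [0.1, -0.6, -0.5]
grip_width: 0.084
grip_force: 0.0
```

Request:
{"op": "move_arm", "data": {
  "commands": [
    {"hand":8.7,"travel":[0,0,-2],"twist":[0,0,0]},
    {"hand":8.7,"travel":[0,0,-3],"twist":[0,0,0]},
    {"hand":8.7,"travel":[0,0,-3],"twist":[0,0,0]},
    {"hand":8.7,"travel":[0,0,-3],"twist":[0,0,0]},
    {"hand":8.7,"travel":[0,0,-1],"twist":[0,0,0]}
  ]
}}

```text
time: 5.88
position: [0.4028, 0.2225, 0.1629]
tool_rot: [-0.001, 1.0, 0.001, 0.003]
ft_force: [0.7, 0.3, -0.1]
grip_width: 0.0866
grip_force: 0.0
```

```bash
python3 - <<'E'
from w import *
o,c=look("4")
p,s=blob(c,140,(150,60,500,399),60,20,12);print(s,toworld(c,p.mean(0),.03,o))
E
```

```text
5.8833 [0.4028 0.2225 0.1629] [-0.0012  1.      0.0008  0.0029] 0.08656945423060887 0.0
[ 273  141   93   91 6532] [[0.3972 0.2222 0.03  ]]
```

View pics/w4.png

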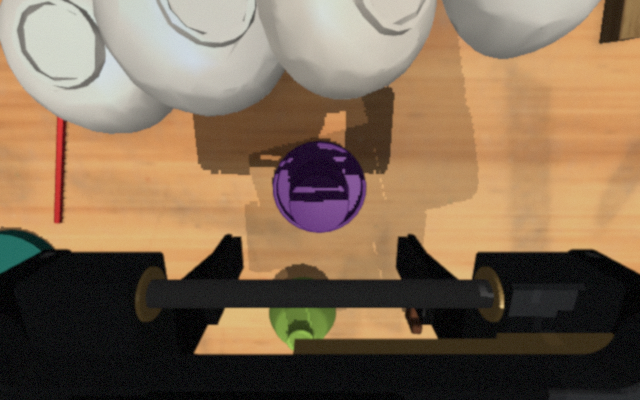

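The purple jar stands upright, centred in its tray at about (320,187). Next is the teal jar.

Request:
{"op": "move_arm", "data": {
  "commands": [
    {"hand":8.7,"travel":[0,-2,0],"twist":[0,0,0]},
    {"hand":8.7,"travel":[0,-3.5,0],"twist":[0,0,0]},
    {"hand":8.7,"travel":[0,-3.5,0],"twist":[0,0,0]},
    {"hand":8.7,"travel":[0,-3.5,0],"twist":[0,0,0]},
    {"hand":8.7,"travel":[0,-3.5,0],"twist":[0,0,0]}
  ]
}}

```text
time: 6.35
position: [0.4007, 0.0608, 0.1589]
tool_rot: [-0.002, 1.0, 0.0, -0.001]
ft_force: [0.5, 0.0, 0.7]
grip_width: 0.0873
grip_force: 0.0
```

Request:
{"op": "move_arm", "data": {
  "commands": [
    {"hand":8.7,"travel":[0,-3.5,0],"twist":[0,0,0]},
    {"hand":8.7,"travel":[0,-3.5,0],"twist":[0,0,0]},
    {"hand":8.7,"travel":[0,-3.5,0],"twist":[0,0,0]},
    {"hand":8.7,"travel":[0,-3.5,0],"twist":[0,0,0]},
    {"hand":8.7,"travel":[0,-3.5,0],"twist":[0,0,0]}
  ]
}}

```text
time: 6.77
position: [0.401, -0.1144, 0.1588]
tool_rot: [-0.001, 1.0, 0.0, -0.001]
ft_force: [0.4, 0.5, 0.6]
grip_width: 0.0869
grip_force: 0.0
```

Request:
{"op": "move_arm", "data": {
  "commands": [
    {"hand":8.7,"travel":[0,-3.5,0],"twist":[0,0,0]},
    {"hand":8.7,"travel":[0,-3.5,0],"twist":[0,0,0]},
    {"hand":8.7,"travel":[-0.5,-3.5,0],"twist":[0,0,0]},
    {"hand":8.7,"travel":[0,-3.5,0],"twist":[0,0,0]},
    {"hand":8.7,"travel":[0,0,0],"twist":[0,0,0]}
  ]
}}

```text
time: 7.18
position: [0.409, -0.2605, 0.1593]
tool_rot: [0.001, 1.0, -0.003, 0.002]
ft_force: [0.8, -0.4, -0.4]
grip_width: 0.087
grip_force: 0.0
```

```bash
python3 - <<'E'
from w import *
o,c=look("5")
for roi,z in[((240,100,420,280),.055),((420,100,639,290),.012)]:
    p,s=blob(c,86,roi,60,20,10);print(s,toworld(c,p.mean(0),z,o))
E
```

```text
7.1833 [ 0.409  -0.2605  0.1593] [ 0.0013  1.     -0.0031  0.0021] 0.08696099593072859 0.0
[ 282  161   59   71 3319] [[ 0.4042 -0.2675  0.055 ]]
[ 428  227   85   54 2491] [[ 0.4744 -0.1119  0.012 ]]
```

View pics/w5.png

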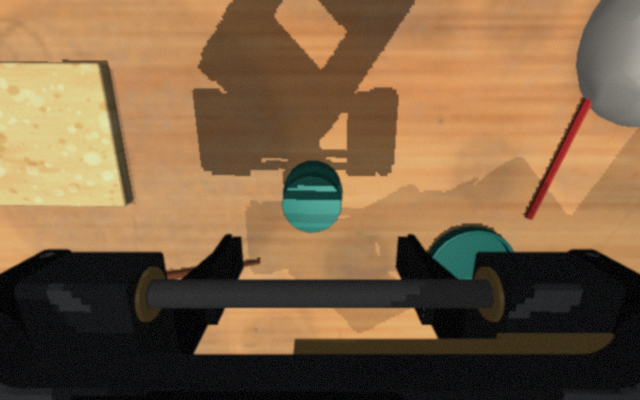

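The teal jar is centred at about (312,205) and the brush end at (258,260) is clear of the fingers. I'll grip it.

Request:
{"op": "move_arm", "data": {
  "commands": [
    {"hand":8.7,"travel":[0,-0.4,3],"twist":[0,0,0]},
    {"hand":8.7,"travel":[0,0,3],"twist":[0,0,0]},
    {"hand":8.7,"travel":[0,0,3],"twist":[0,0,0]},
    {"hand":8.7,"travel":[0,0,3],"twist":[0,0,0]},
    {"hand":8.7,"travel":[0,0,0.4],"twist":[0,0,0]}
  ]
}}

```text
time: 7.65
position: [0.4043, -0.2532, 0.0313]
tool_rot: [-0.001, 1.0, 0.004, -0.004]
ft_force: [-0.8, 0.5, -0.4]
grip_width: 0.0871
grip_force: 0.0
```

Request:
{"op": "move_arm", "data": {
  "commands": [
    {"hand":5.0,"travel":[0,0,0],"twist":[0,0,0]},
    {"hand":5.0,"travel":[0,0,0],"twist":[0,0,0]},
    {"hand":5.0,"travel":[0,0,0],"twist":[0,0,0]},
    {"hand":5.0,"travel":[0,0,0],"twist":[0,0,0]},
    {"hand":5.0,"travel":[0,0,0],"twist":[0,0,0]}
  ]
}}

```text
time: 8.07
position: [0.4081, -0.2577, 0.0371]
tool_rot: [-0.001, 1.0, -0.001, 0.001]
ft_force: [-0.4, 0.3, -0.5]
grip_width: 0.0616
grip_force: 0.3
```

Request:
{"op": "move_arm", "data": {
  "commands": [
    {"hand":5.0,"travel":[0,0,0],"twist":[0,0,0]},
    {"hand":5.0,"travel":[0,0,0],"twist":[0,0,0]},
    {"hand":5.0,"travel":[0,0,0],"twist":[0,0,0]}
  ]
}}

```text
time: 8.32
position: [0.4078, -0.2576, 0.0366]
tool_rot: [-0.001, 1.0, -0.001, 0.001]
ft_force: [0.1, -0.3, 6.7]
grip_width: 0.0545
grip_force: 20.0
```

Request:
{"op": "move_arm", "data": {
  "commands": [
    {"hand":5.0,"travel":[0,0,-1],"twist":[0,0,0]},
    {"hand":5.0,"travel":[0,0,-3],"twist":[0,0,0]},
    {"hand":5.0,"travel":[0,0,-3],"twist":[0,0,0]},
    {"hand":5.0,"travel":[0,0,-3],"twist":[0,0,0]},
    {"hand":5.0,"travel":[-0.9,1.6,0],"twist":[0,0,0]}
  ]
}}

```text
time: 8.73
position: [0.4182, -0.2449, 0.1407]
tool_rot: [0.0, 1.0, -0.004, 0.004]
ft_force: [0.8, -0.3, -0.9]
grip_width: 0.0546
grip_force: 20.0
```

Request:
{"op": "move_arm", "data": {
  "commands": [
    {"hand":5.0,"travel":[-1.6,2.8,0],"twist":[0,0,0]},
    {"hand":5.0,"travel":[-1.6,2.8,0],"twist":[0,0,0]},
    {"hand":5.0,"travel":[-1.6,2.8,0],"twist":[0,0,0]},
    {"hand":5.0,"travel":[-1.6,2.8,0],"twist":[0,0,0]},
    {"hand":5.0,"travel":[-1.6,2.8,0],"twist":[0,0,0]}
  ]
}}

```text
time: 9.15
position: [0.4957, -0.0991, 0.136]
tool_rot: [-0.001, 1.0, 0.0, -0.0]
ft_force: [0.5, -0.4, -0.6]
grip_width: 0.0548
grip_force: 20.0
```

Request:
{"op": "move_arm", "data": {
  "commands": [
    {"hand":5.0,"travel":[0,0,1],"twist":[0,0,0]},
    {"hand":5.0,"travel":[0,0,2.5],"twist":[0,0,0]},
    {"hand":5.0,"travel":[0,0,2.5],"twist":[0,0,0]},
    {"hand":5.0,"travel":[0,0,0],"twist":[0,0,0]},
    {"hand":5.0,"travel":[0,0,0],"twist":[0,0,0]}
  ]
}}

```text
time: 9.57
position: [0.4943, -0.1004, 0.0748]
tool_rot: [-0.001, 1.0, 0.001, -0.002]
ft_force: [0.7, 0.5, -1.0]
grip_width: 0.0547
grip_force: 20.0
```

```bash
python3 - <<'E'
from w import *
o,c=look("6")
# near rim of tray + left/right extent rows
p,s=blob(c,86,(150,60,500,290),60,20,10);print(s,toworld(c,[(s[0],s[1]+s[3]/2),(s[0]+s[2]/2,s[1])],.012,o))
E
```

```text
9.5667 [ 0.4943 -0.1004  0.0748] [-0.001   1.      0.0009 -0.0021] 0.05465350282545137 19.997917646123824
[  253   161   127   120 12160] [[ 0.4943 -0.1474  0.012 ]
 [ 0.4513 -0.1023  0.012 ]]
```

View pics/w6.png

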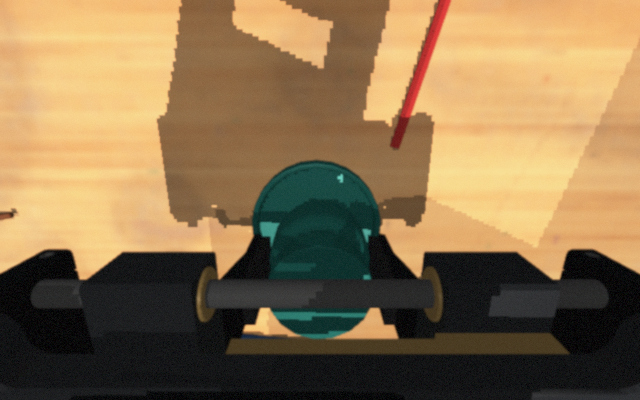

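The jar is over the tray (rim extents give its centre as (0.497, −0.102)), and the tool is within 3 mm of that. I'll lower and release, then rise, turn and head for the brush.

Request:
{"op": "move_arm", "data": {
  "commands": [
    {"hand":5.0,"travel":[0,0,1.5],"twist":[0,0,0]},
    {"hand":5.0,"travel":[0,0,1.3],"twist":[0,0,0]},
    {"hand":5.0,"travel":[0,0,0.5],"twist":[0,0,0]},
    {"hand":5.0,"travel":[0,0,0.1],"twist":[0,0,0]},
    {"hand":5.0,"travel":[0,0,0],"twist":[0,0,0]}
  ]
}}

```text
time: 10.03
position: [0.4962, -0.1012, 0.0423]
tool_rot: [-0.001, 1.0, -0.0, 0.0]
ft_force: [0.8, -0.8, -0.9]
grip_width: 0.055
grip_force: 20.0
```

Request:
{"op": "move_arm", "data": {
  "commands": [
    {"hand":7.0,"travel":[0,0,0.1],"twist":[0,0,0]},
    {"hand":8.7,"travel":[0,0,0],"twist":[0,0,0]},
    {"hand":8.7,"travel":[0,0,0],"twist":[0,0,0]},
    {"hand":8.7,"travel":[0,0,0],"twist":[0,0,0]},
    {"hand":8.7,"travel":[0,0,0],"twist":[0,0,0]}
  ]
}}

```text
time: 10.45
position: [0.4961, -0.1009, 0.0409]
tool_rot: [-0.001, 1.0, -0.0, 0.0]
ft_force: [0.2, 0.7, 0.4]
grip_width: 0.08
grip_force: 0.0
```

Request:
{"op": "move_arm", "data": {
  "commands": [
    {"hand":8.7,"travel":[0,0,0],"twist":[0,0,0]},
    {"hand":8.7,"travel":[0,0,-2],"twist":[0,0,0]},
    {"hand":8.7,"travel":[0,0,-3],"twist":[0,0,0]},
    {"hand":8.7,"travel":[0,0,-3],"twist":[0,0,0]},
    {"hand":8.7,"travel":[0,0,-3],"twist":[0,0,0]}
  ]
}}

```text
time: 10.87
position: [0.4953, -0.1005, 0.1514]
tool_rot: [-0.001, 1.0, 0.0, -0.001]
ft_force: [0.0, -0.8, 0.1]
grip_width: 0.087
grip_force: 0.0
```

Request:
{"op": "move_arm", "data": {
  "commands": [
    {"hand":8.7,"travel":[0,0,-1],"twist":[0,0,6.7]},
    {"hand":8.7,"travel":[0,0,0],"twist":[0,0,6.7]},
    {"hand":8.7,"travel":[0,0,0],"twist":[0,0,6.7]},
    {"hand":8.7,"travel":[0,0,0],"twist":[0,0,6.7]},
    {"hand":8.7,"travel":[0,0,0],"twist":[0,0,6.7]}
  ]
}}

```text
time: 11.28
position: [0.4957, -0.1007, 0.1608]
tool_rot: [0.29, 0.957, -0.0, 0.0]
ft_force: [-0.7, -0.7, -0.0]
grip_width: 0.0871
grip_force: 0.0
```

Request:
{"op": "move_arm", "data": {
  "commands": [
    {"hand":8.7,"travel":[0,0,0],"twist":[0,0,6.7]},
    {"hand":8.7,"travel":[0,0,0],"twist":[0,0,6.7]},
    {"hand":8.7,"travel":[0,0,0],"twist":[0,0,6.7]},
    {"hand":8.7,"travel":[0,0,0],"twist":[0,0,6.7]},
    {"hand":8.7,"travel":[0,0,0],"twist":[0,0,6.7]}
  ]
}}

```text
time: 11.7
position: [0.4956, -0.1007, 0.1605]
tool_rot: [0.553, 0.833, -0.0, -0.0]
ft_force: [0.3, -0.3, -0.0]
grip_width: 0.0866
grip_force: 0.0
```

Request:
{"op": "move_arm", "data": {
  "commands": [
    {"hand":8.7,"travel":[0,0,0],"twist":[0,0,6.7]},
    {"hand":8.7,"travel":[0,0,0],"twist":[0,0,6.7]},
    {"hand":8.7,"travel":[-3,-0.4,0],"twist":[0,0,0]},
    {"hand":8.7,"travel":[-3,-0.4,0],"twist":[0,0,0]},
    {"hand":8.7,"travel":[-3,-0.4,0],"twist":[0,0,0]}
  ]
}}

```text
time: 12.12
position: [0.4991, -0.1919, 0.1606]
tool_rot: [0.644, 0.765, -0.0, -0.0]
ft_force: [0.1, 0.1, -0.0]
grip_width: 0.0871
grip_force: 0.0
```

Request:
{"op": "move_arm", "data": {
  "commands": [
    {"hand":8.7,"travel":[-3.3,-0.5,0],"twist":[0,0,0]},
    {"hand":8.7,"travel":[-3.3,-0.5,0],"twist":[0,0,0]},
    {"hand":8.7,"travel":[-3.3,-0.5,0],"twist":[0,0,0]},
    {"hand":8.7,"travel":[0,0,0],"twist":[0,0,0]},
    {"hand":8.7,"travel":[0,0,0],"twist":[0,0,0]}
  ]
}}

```text
time: 12.53
position: [0.5009, -0.2935, 0.1603]
tool_rot: [0.646, 0.763, 0.0, 0.0]
ft_force: [-1.0, 0.5, -0.0]
grip_width: 0.0875
grip_force: 0.0
```

```bash
python3 - <<'E'
from w import *
o,c=look("7")
for n in("top","side"):
    k=robot.camera(n);pickle.dump(k,open(f"{n}7.pkl","wb"))
    if n=="top":
        p,s=blob(k,86,(330,190,372,250),60,30,10);print("teal tray/jar",s,toworld(k,p.mean(0),.03))
E
```

```text
12.5333 [ 0.5009 -0.2935  0.1603] [0.6459 0.7634 0.     0.0002] 0.08750643634522262 0.0
teal tray/jar [331 198   1   1   1] [[ 0.574 -0.04   0.03 ]]
```

View pics/w7.png

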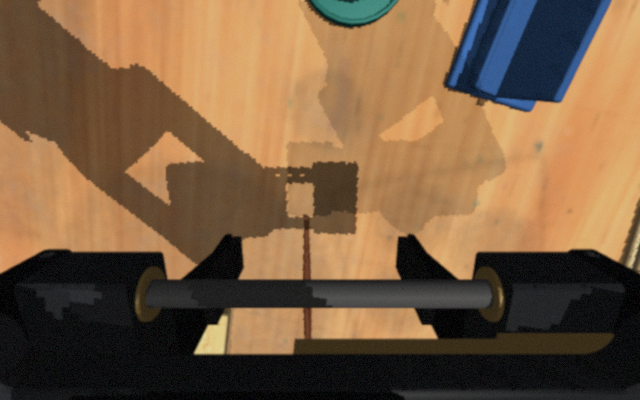

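The brush runs straight up the picture, from its handle end at (307,217) to (308,337) and beyond, so the tool's yaw already matches it. I'll compute its line in the tool frame.

```bash
python3 - <<'E'
from h import *
o,c=pickle.load(open("w7.pkl","rb"))
w=toworld(c,[(307,217),(307.5,270),(308,337)],.005,o);print(w)
v=w[2]-w[0];v/=np.linalg.norm(v);m=w[0]+.101*v;m[2]=.0155;print("mid",m,"axis deg",np.degrees(np.arctan2(-v[1],-v[0])),"shift",delta(o,m))
q=R.from_quat(o["tool_rot"]).as_matrix();print("tool y ang",np.degrees(np.arctan2(q[1,1],q[0,1])))
t=pickle.load(open("top7.pkl","rb"))
print("brush top", toworld(t,[(421.5,223.3),(481.9,211.3)],.005))
import numpy as np
# turntable edge candidates in side/top
k=pickle.load(open("top7.pkl","rb"));s=pickle.load(open("side7.pkl","rb"))
cv2.imwrite("pics/mix.png",np.hstack([cv2.resize(k["frame"][90:270,130:300],None,fx=2.3,fy=2.3)[:,:,::-1],cv2.resize(s["frame"][80:260,200:370],None,fx=2.3,fy=2.3)[:,:,::-1]]))
E
```

```text
[[ 0.4941 -0.327   0.005 ]
 [ 0.504  -0.387   0.005 ]
 [ 0.5181 -0.4732  0.005 ]]
mid [ 0.5104 -0.4266  0.0155] axis deg 99.30835337752336 shift [-13.2818  -1.2717  14.4874]
tool y ang 9.536085736592478
brush top [[ 0.4892 -0.3284  0.005 ]
 [ 0.5235 -0.525   0.005 ]]
```

View pics/mix.png

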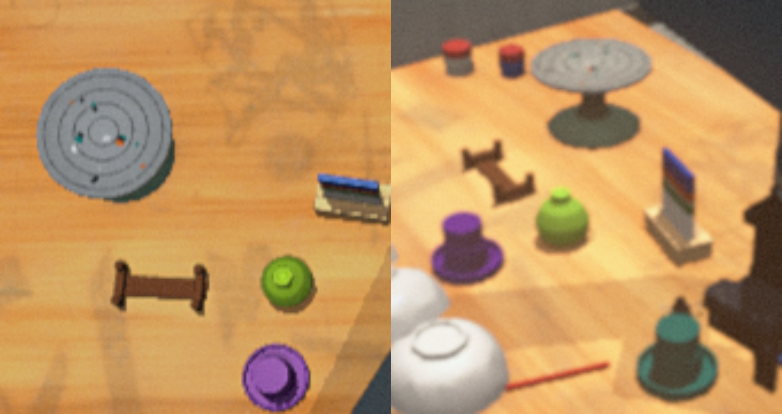

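Both jars stand centred in their trays. The brush lies along the tool's x axis, with its middle 13.3 cm back. Next I go there with the jaws half open, slowing down near the bench.

Request:
{"op": "move_arm", "data": {
  "commands": [
    {"hand":5.0,"travel":[-3.3,-0.4,0],"twist":[0,0,0]},
    {"hand":5.0,"travel":[-3.3,-0.4,0],"twist":[0,0,0]},
    {"hand":5.0,"travel":[-3.3,-0.4,0],"twist":[0,0,0]},
    {"hand":5.0,"travel":[-3.4,0,0],"twist":[0,0,0]},
    {"hand":5.0,"travel":[0,0,3],"twist":[0,0,0]}
  ]
}}

```text
time: 13.1
position: [0.5167, -0.4343, 0.1369]
tool_rot: [0.645, 0.764, -0.003, 0.01]
ft_force: [1.6, -1.8, 1.0]
grip_width: 0.0615
grip_force: 0.0
```

Request:
{"op": "move_arm", "data": {
  "commands": [
    {"hand":5.0,"travel":[0,0,3],"twist":[0,0,0]},
    {"hand":5.0,"travel":[0,0,3],"twist":[0,0,0]},
    {"hand":5.0,"travel":[0,0,3],"twist":[0,0,0]},
    {"hand":5.0,"travel":[0,0,1],"twist":[0,0,0]},
    {"hand":5.0,"travel":[0,0,0.5],"twist":[0,0,0]}
  ]
}}

```text
time: 13.52
position: [0.5109, -0.4219, 0.0232]
tool_rot: [0.644, 0.765, 0.0, -0.003]
ft_force: [-0.4, 0.0, -0.5]
grip_width: 0.0504
grip_force: 0.0
```

Request:
{"op": "move_arm", "data": {
  "commands": [
    {"hand":5.0,"travel":[0,0,0],"twist":[0,0,0]},
    {"hand":5.0,"travel":[0,0,0],"twist":[0,0,0]}
  ]
}}

```text
time: 13.68
position: [0.5128, -0.425, 0.027]
tool_rot: [0.644, 0.765, -0.0, 0.001]
ft_force: [-0.3, -0.0, -0.2]
grip_width: 0.0503
grip_force: 0.0
```

```bash
python3 - <<'E'
from w import *
print(robot.get_obs()["position"],robot.get_obs()["tool_rot"])
t=pickle.load(open("top7.pkl","rb"));s=pickle.load(open("side7.pkl","rb"))
P=[np.array([[f(c),0,c["cx"]],[0,f(c),c["cy"]],[0,0,1]])@np.linalg.inv(c["extrinsics"])[:3] for c in(t,s)]
def tri(a,b):
    X=cv2.triangulatePoints(P[0],P[1],np.array(a,float).reshape(2,1),np.array(b,float).reshape(2,1));return (X[:3]/X[3]).ravel()
print("turntable",tri((175.6,147.8),(287,107.4)))
T=lambda x,y:(130+x/2.3,90+y/2.3);S=lambda x,y:(200+(x-391)/2.3,80+y/2.3)
print("tile top L/R",tri(T(320,178),S(664,150)),tri(T(379,188),S(692,185)))
print("rest top",toworld(t,T(160,287),.012),"rails",toworld(t,[T(121,285),T(200,289)],.022))
print("turntable edge",toworld(t,[T(37,133),T(172,133),T(105,200)],tri((175.6,147.8),(287,107.4))[2]))
E
```

```text
[ 0.5128 -0.425   0.027 ] [ 0.6443  0.7647 -0.0002  0.0011]
turntable [0.7285 0.4377 0.1068]
tile top L/R [0.657  0.1482 0.1153] [0.6439 0.0705 0.1062]
rest top [[0.533 0.382 0.012]] rails [[0.5355 0.4337 0.022 ]
 [0.5272 0.3243 0.022 ]]
turntable edge [[0.7309 0.5288 0.1068]
 [0.7265 0.3474 0.1068]
 [0.6362 0.4349 0.1068]]
```

Request:
{"op": "move_arm", "data": {
  "commands": [
    {"hand":5.0,"travel":[0,0,0.6],"twist":[0,0,0]},
    {"hand":5.0,"travel":[0,0,0.5],"twist":[0,0,0]},
    {"hand":0.5,"travel":[0,0,0],"twist":[0,0,0]},
    {"hand":0.5,"travel":[0,0,0],"twist":[0,0,0]},
    {"hand":0.5,"travel":[0,0,0],"twist":[0,0,0]}
  ],
  "force": 20
}}

```text
time: 14.1
position: [0.5118, -0.4249, 0.0149]
tool_rot: [0.645, 0.764, -0.0, 0.0]
ft_force: [-0.1, -0.4, 0.9]
grip_width: 0.037
grip_force: 0.0
```

Request:
{"op": "move_arm", "data": {
  "commands": [
    {"hand":0.5,"travel":[0,0,0],"twist":[0,0,0]},
    {"hand":0.5,"travel":[0,0,0],"twist":[0,0,0]},
    {"hand":0.5,"travel":[0,0,0],"twist":[0,0,0]},
    {"hand":0.5,"travel":[0,0,0],"twist":[0,0,0]},
    {"hand":0.5,"travel":[0,0,0],"twist":[0,0,0]}
  ]
}}

```text
time: 14.52
position: [0.5117, -0.4248, 0.0146]
tool_rot: [0.645, 0.764, -0.0, 0.0]
ft_force: [0.1, -0.3, 0.3]
grip_width: 0.0086
grip_force: 20.0
```

Brush gripped (8.6 mm). I'll lift it and carry it to the rest.

Request:
{"op": "move_arm", "data": {
  "commands": [
    {"hand":0.5,"travel":[0,0,-2],"twist":[0,0,0]},
    {"hand":0.5,"travel":[0,0,-4],"twist":[0,0,0]},
    {"hand":0.5,"travel":[0,0,-4],"twist":[0,0,0]},
    {"hand":0.5,"travel":[0,0,-4],"twist":[0,0,6.2]},
    {"hand":0.5,"travel":[0,0,-4],"twist":[0,0,6.2]}
  ]
}}

```text
time: 14.93
position: [0.5115, -0.4244, 0.1961]
tool_rot: [0.725, 0.689, 0.0, -0.0]
ft_force: [-0.7, -0.9, -0.7]
grip_width: 0.0088
grip_force: 20.0
```

Request:
{"op": "move_arm", "data": {
  "commands": [
    {"hand":0.5,"travel":[2,0,-2],"twist":[0,0,0]},
    {"hand":0.5,"travel":[3.4,-0.1,0],"twist":[0,0,0]},
    {"hand":0.5,"travel":[3.4,-0.1,0],"twist":[0,0,0]},
    {"hand":0.5,"travel":[3.4,-0.1,0],"twist":[0,0,0]},
    {"hand":0.5,"travel":[3.4,-0.1,0],"twist":[0,0,0]}
  ]
}}

```text
time: 15.35
position: [0.5147, -0.2673, 0.2149]
tool_rot: [0.724, 0.69, 0.0, 0.0]
ft_force: [-0.2, -0.1, 0.1]
grip_width: 0.0085
grip_force: 20.0
```

Request:
{"op": "move_arm", "data": {
  "commands": [
    {"hand":0.5,"travel":[3.4,-0.1,0],"twist":[0,0,0]},
    {"hand":0.5,"travel":[3.4,-0.1,0],"twist":[0,0,0]},
    {"hand":0.5,"travel":[3.4,-0.1,0],"twist":[0,0,0]},
    {"hand":0.5,"travel":[3.4,-0.1,0],"twist":[0,0,0]},
    {"hand":0.5,"travel":[3.4,-0.1,0],"twist":[0,0,0]}
  ]
}}

```text
time: 15.77
position: [0.5177, -0.0971, 0.2147]
tool_rot: [0.724, 0.69, 0.0, 0.0]
ft_force: [1.0, 0.5, -0.2]
grip_width: 0.0084
grip_force: 20.0
```

Request:
{"op": "move_arm", "data": {
  "commands": [
    {"hand":0.5,"travel":[3.4,-0.1,0],"twist":[0,0,0]},
    {"hand":0.5,"travel":[3.4,-0.1,0],"twist":[0,0,0]},
    {"hand":0.5,"travel":[3.4,-0.1,0],"twist":[0,0,0]},
    {"hand":0.5,"travel":[3.4,-0.1,0],"twist":[0,0,0]},
    {"hand":0.5,"travel":[3.4,-0.1,0],"twist":[0,0,0]}
  ]
}}

```text
time: 16.18
position: [0.5207, 0.073, 0.2147]
tool_rot: [0.724, 0.69, 0.0, 0.0]
ft_force: [0.2, -0.6, 0.5]
grip_width: 0.0088
grip_force: 20.0
```

Request:
{"op": "move_arm", "data": {
  "commands": [
    {"hand":0.5,"travel":[3.4,-0.1,0],"twist":[0,0,0]},
    {"hand":0.5,"travel":[3.4,-0.1,0],"twist":[0,0,0]},
    {"hand":0.5,"travel":[3.4,-0.1,0],"twist":[0,0,0]},
    {"hand":0.5,"travel":[3.4,-0.1,0],"twist":[0,0,0]},
    {"hand":0.5,"travel":[3.4,-0.1,0],"twist":[0,0,0]}
  ]
}}

```text
time: 16.6
position: [0.5236, 0.2431, 0.2146]
tool_rot: [0.723, 0.69, -0.0, 0.0]
ft_force: [0.1, 0.1, 0.8]
grip_width: 0.0089
grip_force: 20.0
```

Request:
{"op": "move_arm", "data": {
  "commands": [
    {"hand":0.5,"travel":[3.4,-0.1,0],"twist":[0,0,0]},
    {"hand":0.5,"travel":[3.4,-0.1,0],"twist":[0,0,0]},
    {"hand":0.5,"travel":[2,0,0],"twist":[0,0,0]},
    {"hand":0.5,"travel":[0,0,0],"twist":[0,0,0]},
    {"hand":0.5,"travel":[0,0,0],"twist":[0,0,0]}
  ]
}}

```text
time: 17.02
position: [0.5255, 0.3303, 0.2142]
tool_rot: [0.723, 0.691, -0.0, 0.0]
ft_force: [0.3, -0.2, -0.8]
grip_width: 0.0088
grip_force: 20.0
```

```bash
python3 - <<'E'
from w import *
o,c=look("8")
print(delta(o,[.5315,.379,.035]))
E
```

```text
17.0167 [0.5255 0.3303 0.2142] [ 0.7226  0.6913 -0.0004  0.0001] 0.008779598950209718 20.000021159648895
[ 4.908   0.3876 17.9198]
```

View pics/w8.png

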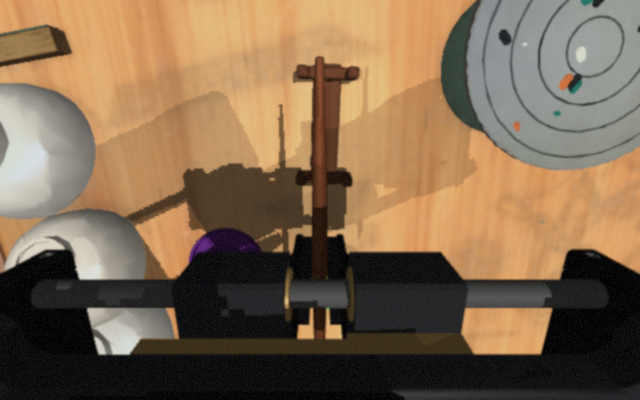

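The brush is held in line with the rest below it. The rails show at (297–358,73) and (297–352,178). I'll compute the rest pose from them.

```bash
python3 - <<'E'
from h import *
o,c=pickle.load(open("w8.pkl","rb"))
w=toworld(c,[(327.5,70),(324.5,176)],.028,o);print(w,w.mean(0),np.linalg.norm(w[0]-w[1]),np.degrees(np.arctan2(*(w[0]-w[1])[:2])))
m=w.mean(0);m[2]=.0355;print(delta(o,m)); print(toworld(c,[(442,70),(480,125),(545,165)],.107,o))
E
```

```text
[[0.5386 0.4397 0.028 ]
 [0.5315 0.3336 0.028 ]] [0.5351 0.3867 0.028 ] 0.10630223816444329 3.852539064614535
[ 5.6909  0.7094 17.8691]
[[0.6219 0.4293 0.107 ]
 [0.6544 0.3877 0.107 ]
 [0.7107 0.3534 0.107 ]]
```

Request:
{"op": "move_arm", "data": {
  "commands": [
    {"hand":0.5,"travel":[2.2,0.1,0],"twist":[0,0,0]},
    {"hand":0.5,"travel":[2.2,0.2,0],"twist":[0,0,0]},
    {"hand":0.5,"travel":[0,0,3],"twist":[0,0,0]},
    {"hand":0.5,"travel":[0,0,3],"twist":[0,0,0]},
    {"hand":0.5,"travel":[0,0,3],"twist":[0,0,0]}
  ]
}}

```text
time: 17.48
position: [0.5318, 0.3719, 0.1244]
tool_rot: [0.724, 0.69, 0.001, 0.0]
ft_force: [0.5, -1.0, -0.8]
grip_width: 0.0087
grip_force: 20.0
```

Request:
{"op": "move_arm", "data": {
  "commands": [
    {"hand":0.5,"travel":[0,0,3],"twist":[0,0,0]},
    {"hand":0.5,"travel":[0,0,3],"twist":[0,0,0]},
    {"hand":0.5,"travel":[0,0,0.5],"twist":[0,0,0]},
    {"hand":0.5,"travel":[0,0,0],"twist":[0,0,0]},
    {"hand":0.5,"travel":[0,0,0],"twist":[0,0,0]}
  ]
}}

```text
time: 17.9
position: [0.532, 0.3725, 0.0605]
tool_rot: [0.724, 0.69, 0.0, 0.0]
ft_force: [0.2, 0.5, -0.5]
grip_width: 0.0087
grip_force: 20.0
```

```bash
python3 - <<'E'
from w import *
o,c=look("9")
E
```

```text
17.9 [0.532  0.3725 0.0605] [0.7239 0.6899 0.0004 0.0002] 0.008733231513514635 19.99996393918991
```

View pics/w9.png

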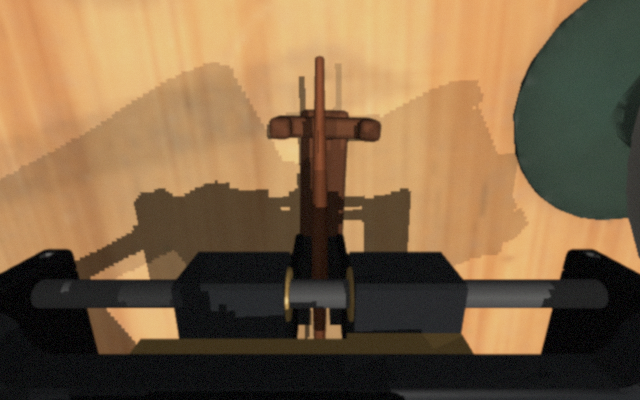

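The brush is centred over the notch (horns at 268 and 381, brush at 320), and the turntable is clear to the right. I'll lower and release.

Request:
{"op": "move_arm", "data": {
  "commands": [
    {"hand":0.5,"travel":[0,0,1.2],"twist":[0,0,0]},
    {"hand":0.5,"travel":[0,0,0.8],"twist":[0,0,0]},
    {"hand":0.5,"travel":[0,0,0.5],"twist":[0,0,0]},
    {"hand":0.5,"travel":[0,0,0],"twist":[0,0,0]},
    {"hand":0.5,"travel":[0,0,0.1],"twist":[0,0,0]}
  ]
}}

```text
time: 18.37
position: [0.5311, 0.3733, 0.0341]
tool_rot: [0.723, 0.69, -0.0, 0.0]
ft_force: [-1.8, -0.2, 10.0]
grip_width: 0.0083
grip_force: 20.0
```

Request:
{"op": "move_arm", "data": {
  "commands": [
    {"hand":2.5,"travel":[0,0,0],"twist":[0,0,0]},
    {"hand":2.5,"travel":[0,0,0],"twist":[0,0,0]},
    {"hand":2.5,"travel":[0,0,0],"twist":[0,0,0]},
    {"hand":2.5,"travel":[0,0,0],"twist":[0,0,0]},
    {"hand":2.5,"travel":[0,0,0],"twist":[0,0,0]}
  ]
}}

```text
time: 18.78
position: [0.531, 0.3732, 0.0333]
tool_rot: [0.723, 0.69, -0.0, -0.0]
ft_force: [-0.5, -0.6, 0.5]
grip_width: 0.024
grip_force: 0.0
```

Request:
{"op": "move_arm", "data": {
  "commands": [
    {"hand":2.5,"travel":[0,0,-1],"twist":[0,0,0]},
    {"hand":2.5,"travel":[0,0,-3],"twist":[0,0,0]},
    {"hand":2.5,"travel":[0,0,-4],"twist":[0,0,0]},
    {"hand":2.5,"travel":[0,0,-4],"twist":[0,0,0]},
    {"hand":2.5,"travel":[0,0,-4],"twist":[0,0,0]}
  ]
}}

```text
time: 19.2
position: [0.5307, 0.373, 0.1956]
tool_rot: [0.723, 0.69, -0.0, -0.0]
ft_force: [0.4, -0.7, 0.2]
grip_width: 0.025
grip_force: 0.0
```

Request:
{"op": "move_arm", "data": {
  "commands": [
    {"hand":5,"travel":[0,0,-4],"twist":[0,0,0]},
    {"hand":5,"travel":[-3,0,-1],"twist":[0,0,0]},
    {"hand":5,"travel":[-3,0.1,0],"twist":[0,0,0]},
    {"hand":5,"travel":[0,0,0],"twist":[0,0,0]},
    {"hand":5,"travel":[0,0,0],"twist":[0,0,0]}
  ]
}}

```text
time: 19.62
position: [0.5293, 0.3121, 0.2447]
tool_rot: [0.724, 0.69, 0.0, 0.0]
ft_force: [-0.0, 0.1, -0.3]
grip_width: 0.0473
grip_force: 0.0
```

```bash
python3 - <<'E'
from w import *
o,c=look("10")
k=robot.camera("top")["frame"][130:270,170:320]
cv2.imwrite("pics/m10.png",np.hstack([c["frame"],np.vstack([cv2.resize(k,(160,150)),np.zeros((250,160,3),np.uint8)])])[:,:,::-1])
E
```

```text
19.6167 [0.5293 0.3121 0.2447] [0.7243 0.6895 0.0005 0.0001] 0.04734980060457664 0.0
```

View pics/m10.png

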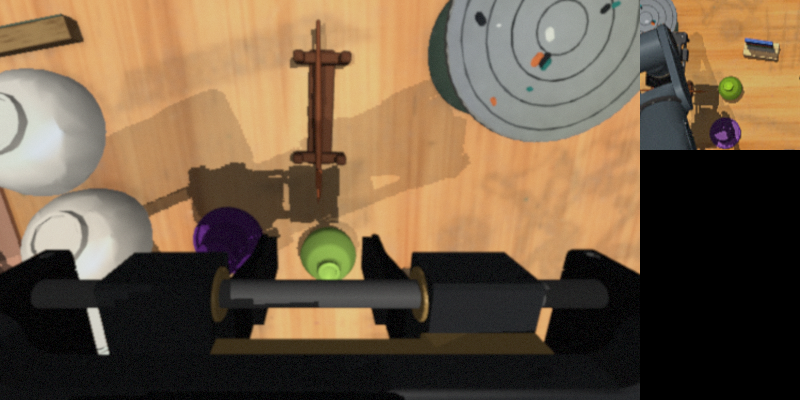

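The brush lies across both rails, overhanging both ends about equally ((318,20) to (318,200), rails at 58 and 158). That was my last picture, so the tile will be done from numbers alone. First I check the clearance to the bottle.

```bash
cat >> h.py <<'E'
def tri(t,a,s,b,ot=None,os=None):
    P=[np.array([[f(c),0,c["cx"]],[0,f(c),c["cy"]],[0,0,1]])@np.linalg.inv(ext(c,o))[:3] for c,o in((t,ot),(s,os))]
    X=cv2.triangulatePoints(P[0],P[1],np.array(a,float).reshape(2,1),np.array(b,float).reshape(2,1));return (X[:3]/X[3]).ravel()
E
python3 - <<'E'
from h import *
d=pickle.load(open("cams0.pkl","rb"));t,s=d["top"],d["side"]
print("bottle cap",tri(t,(322,91),s,(412,120)),"base",toworld(s,(405,186),0),toworld(t,(324,125),0))
# tile colours along a line in the side view
hsv=cv2.cvtColor(s["frame"],cv2.COLOR_RGB2HSV);print([tuple(hsv[v,325]) for v in range(140,196,3)])
hsv=cv2.cvtColor(t["frame"],cv2.COLOR_RGB2HSV);print([tuple(hsv[v,284]) for v in range(160,192,2)])
E
```

```text
bottle cap [ 0.8606 -0.017   0.205 ] base [[ 0.8427 -0.0357  0.    ]] [[ 0.8283 -0.0243  0.    ]]
[(np.uint8(15), np.uint8(153), np.uint8(218)), (np.uint8(15), np.uint8(152), np.uint8(220)), (np.uint8(15), np.uint8(153), np.uint8(209)), (np.uint8(176), np.uint8(67), np.uint8(152)), (np.uint8(121), np.uint8(119), np.uint8(111)), (np.uint8(166), np.uint8(50), np.uint8(56)), (np.uint8(0), np.uint8(53), np.uint8(72)), (np.uint8(9), np.uint8(154), np.uint8(91)), (np.uint8(12), np.uint8(126), np.uint8(89)), (np.uint8(28), np.uint8(117), np.uint8(63)), (np.uint8(20), np.uint8(62), np.uint8(98)), (np.uint8(13), np.uint8(58), np.uint8(106)), (np.uint8(18), np.uint8(56), np.uint8(104)), (np.uint8(15), np.uint8(61), np.uint8(108)), (np.uint8(18), np.uint8(106), np.uint8(123)), (np.uint8(16), np.uint8(113), np.uint8(136)), (np.uint8(16), np.uint8(122), np.uint8(132)), (np.uint8(17), np.uint8(120), np.uint8(104)), (np.uint8(14), np.uint8(131), np.uint8(101))]
[(np.uint8(16), np.uint8(170), np.uint8(189)), (np.uint8(15), np.uint8(165), np.uint8(189)), (np.uint8(15), np.uint8(162), np.uint8(192)), (np.uint8(15), np.uint8(162), np.uint8(198)), (np.uint8(108), np.uint8(140), np.uint8(171)), (np.uint8(109), np.uint8(139), np.uint8(136)), (np.uint8(0), np.uint8(130), np.uint8(51)), (np.uint8(60), np.uint8(24), np.uint8(53)), (np.uint8(10), np.uint8(39), np.uint8(78)), (np.uint8(15), np.uint8(105), np.uint8(100)), (np.uint8(17), np.uint8(116), np.uint8(108)), (np.uint8(18), np.uint8(102), np.uint8(163)), (np.uint8(17), np.uint8(124), np.uint8(76)), (np.uint8(17), np.uint8(169), np.uint8(158)), (np.uint8(16), np.uint8(158), np.uint8(198)), (np.uint8(16), np.uint8(157), np.uint8(196))]
```

Request:
{"op": "move_arm", "data": {
  "commands": [
    {"hand":5,"travel":[0,0,0],"twist":[0,0,5.7]},
    {"hand":5,"travel":[-2.9,1.8,0],"twist":[0,0,0]},
    {"hand":5,"travel":[-2.9,1.8,0],"twist":[0,0,0]},
    {"hand":5,"travel":[-2.9,1.8,0],"twist":[0,0,0]},
    {"hand":5,"travel":[-2.9,1.8,0],"twist":[0,0,0]}
  ]
}}

```text
time: 20.13
position: [0.584, 0.1882, 0.243]
tool_rot: [0.756, 0.654, -0.0, -0.0]
ft_force: [1.4, 0.0, -0.9]
grip_width: 0.0501
grip_force: 0.0
```

Request:
{"op": "move_arm", "data": {
  "commands": [
    {"hand":5,"travel":[-2.9,1.8,0],"twist":[0,0,0]},
    {"hand":5,"travel":[-2.9,1.8,0],"twist":[0,0,0]},
    {"hand":5,"travel":[-2.9,1.8,0],"twist":[0,0,0]},
    {"hand":5,"travel":[-2.9,1.8,0],"twist":[0,0,0]},
    {"hand":5,"travel":[-2.9,1.8,0],"twist":[0,0,0]}
  ]
}}

```text
time: 20.55
position: [0.6523, 0.0311, 0.2428]
tool_rot: [0.756, 0.654, -0.0, -0.001]
ft_force: [-0.3, 0.3, 0.4]
grip_width: 0.0496
grip_force: 0.0
```

Request:
{"op": "move_arm", "data": {
  "commands": [
    {"hand":5,"travel":[0,0,0],"twist":[0,0,0]},
    {"hand":5,"travel":[0,0,0],"twist":[0,0,0]},
    {"hand":5,"travel":[0,0,0],"twist":[0,0,0]}
  ]
}}

```text
time: 20.8
position: [0.6512, 0.0325, 0.2427]
tool_rot: [0.757, 0.654, -0.0, -0.001]
ft_force: [0.7, -0.1, -0.1]
grip_width: 0.0499
grip_force: 0.0
```

```bash
python3 - <<'E'
from w import *
o,c=look("11")
q=R.from_quat(o["tool_rot"]).as_matrix();print("tool y ang",np.degrees(np.arctan2(q[1,1],q[0,1])))
print("pred",topix(c,[[.657,.148,.118],[.644,.0705,.118]],o))
p,s=blob(c,110,(150,0,500,250),70,40,10)
r=cv2.minAreaRect(p.astype(np.float32));b=cv2.boxPoints(r);print(s,r,len(p))
print(toworld(c,b,.118,o)); print("centre",toworld(c,r[0],.118,o))
E
```

```text
20.8 [0.6512 0.0325 0.2427] [ 0.7567  0.6537 -0.0003 -0.001 ] 0.04992039098744044 0.0
tool y ang -8.356812425712802
pred [[305.1431  56.1107]
 [304.5195 155.2719]]
[ 302   52   13  100 1160] ((308.0, 101.5), (99.0, 12.0), 90.0) 1160
[[0.655  0.1513 0.118 ]
 [0.6644 0.1499 0.118 ]
 [0.6526 0.073  0.118 ]
 [0.6424 0.0745 0.118 ]]
centre [[0.6539 0.1139 0.118 ]]
```

The tile's top face measures 78 × 10 mm, as it must. Its centre is (0.654, 0.113) and its yaw about −8.8°. Before gripping I'll look at the stand from above and fit its pose.

Request:
{"op": "move_arm", "data": {
  "commands": [
    {"hand":5,"travel":[-3.1,0.3,0],"twist":[0,0,0.4]},
    {"hand":5,"travel":[-3.1,0.3,0],"twist":[0,0,0]},
    {"hand":5,"travel":[-3.1,0.3,0],"twist":[0,0,0]},
    {"hand":5,"travel":[-3.1,0.3,0],"twist":[0,0,0]},
    {"hand":5,"travel":[-3.1,0.3,0],"twist":[0,0,0]}
  ]
}}

```text
time: 21.27
position: [0.6426, -0.1229, 0.2436]
tool_rot: [0.758, 0.652, 0.0, -0.0]
ft_force: [-0.0, 0.2, 0.3]
grip_width: 0.05
grip_force: 0.0
```

Request:
{"op": "move_arm", "data": {
  "commands": [
    {"hand":5,"travel":[-3.1,0.3,0],"twist":[0,0,0]},
    {"hand":5,"travel":[-3.1,0.3,0],"twist":[0,0,0]},
    {"hand":5,"travel":[-3.3,0.5,0],"twist":[0,0,0]},
    {"hand":5,"travel":[0,0,0],"twist":[0,0,0]},
    {"hand":5,"travel":[0,0,0],"twist":[0,0,0]}
  ]
}}

```text
time: 21.68
position: [0.6393, -0.2196, 0.2433]
tool_rot: [0.759, 0.651, 0.0, -0.0]
ft_force: [-0.1, -0.1, 0.4]
grip_width: 0.0499
grip_force: 0.0
```

```bash
cat > stand.py <<'E'
from w import *
from scipy.optimize import minimize
o,c=look("12")
t=pickle.load(open("cams0.pkl","rb"))["top"]; sd=pickle.load(open("cams0.pkl","rb"))["side"]
def mask(c,roi,v=25):
    p,s=blob(c,111,roi,90,v,12);print(s);m=np.zeros(c["frame"].shape[:2],np.uint8)
    cv2.fillConvexPoly(m,cv2.convexHull(p.astype(np.int32)),1);return m
V=[(c,o,mask(c,(120,0,520,248))),(t,None,mask(t,(335,150,385,205))),(sd,None,mask(sd,(345,185,410,250)))]
M=np.array([[x,y,z] for x in(-.042,.042) for y in(-.052,.052) for z in(0,.008)]+[[x,y,.077] for x in(.0102,.019) for y in(-.05,.05)])
def iou(x,v):
    cc,oo,m=v;P=R.from_euler("z",x[2]).apply(M)+[x[0],x[1],0]
    h=cv2.convexHull(topix(cc,P,oo).astype(np.float32));k=np.zeros_like(m);cv2.fillConvexPoly(k,np.round(h*16).astype(np.int32),1,shift=4)
    return (m&k).sum()/(m|k).sum()
for S in(V,V[:1],V[:2]):
    r=minimize(lambda x:-sum(iou(x,v) for v in S),[.639,-.133,-.133],method="Nelder-Mead",options=dict(initial_simplex=np.array([.639,-.133,-.133])+np.array([[0,0,0],[.01,0,0],[0,.01,0],[0,0,.08]])))
    print(r.x,[iou(r.x,v) for v in S])
E
python3 stand.py
```

```text
21.6833 [ 0.6393 -0.2196  0.2433] [ 0.7594  0.6506  0.0002 -0.0003] 0.04990309376806669 0.0
[ 275   40   74  109 6752]
[343 165  34  27 752]
[360 212  26  21 158]
[ 0.6437 -0.1363 -0.1404] [np.float64(0.9251543209876543), np.float64(0.8956228956228957), np.float64(0.11297611362169141)]
[ 0.6451 -0.1367 -0.127 ] [np.float64(0.9312532366649404)]
[ 0.6448 -0.1347 -0.1533] [np.float64(0.9220712637785183), np.float64(0.8976377952755905)]
```

```bash
python3 - <<'E'
from h import *
o,c=pickle.load(open("w12.pkl","rb"))
p,s=blob(c,111,(120,0,520,248),90,25,12);h=cv2.convexHull(p.astype(np.int32));print(cv2.approxPolyDP(h,2,True)[:,0].tolist())
L={"base0":[[x,y,0] for x in(-.042,.042) for y in(-.052,.052)],"lip":[[-.0265,y,.0236] for y in(-.05,.05)],"corner":[[-.004,y,.024] for y in(-.05,.05)],"top":[[.0102,y,.077] for y in(-.05,.05)]}
for k,v in L.items(): print(k,topix(c,R.from_euler("z",-.135).apply(v)+[.6448,-.136,0],o).round(1).tolist())
g=cv2.cvtColor(c["frame"],cv2.COLOR_RGB2HSV)
for row in(70,95,120):
    print(row,[f"{a}/{b}/{d}" for a,b,d in g[row,266:360:2]])
E
```

```text
[[346, 141], [328, 148], [281, 142], [275, 52], [324, 40], [347, 50]]
base0 [[279.6, 144.1], [274.4, 51.4], [348.2, 142.7], [348.9, 49.8]]
lip [[290.5, 144.8], [286.1, 49.8]]
corner [[310.0, 144.4], [307.3, 49.3]]
top [[322.8, 151.2], [321.0, 39.8]]
70 ['15/129/195', '15/136/190', '15/138/190', '15/135/192', '11/102/153', '108/153/137', '108/156/155', '107/155/128', '106/152/62', '108/161/128', '108/158/142', '108/158/136', '108/158/158', '108/160/156', '108/159/157', '108/163/153', '107/163/153', '108/163/153', '108/160/156', '108/157/154', '108/154/151', '108/153/85', '108/181/48', '110/157/52', '106/168/50', '107/197/48', '107/194/50', '109/156/62', '107/170/126', '107/161/155', '107/156/144', '108/156/111', '109/155/87', '108/168/111', '107/162/135', '108/155/140', '108/164/149', '108/160/163', '108/160/167', '108/158/166', '108/159/159', '120/55/115', '15/137/183', '15/138/198', '15/139/195', '15/139/196', '15/135/200']
95 ['15/135/198', '15/134/192', '14/136/188', '15/136/191', '15/136/191', '10/81/135', '108/157/138', '107/159/149', '108/154/129', '109/165/65', '108/160/131', 
[... 516 characters left out ...]
6/133/228']
120 ['17/129/228', '18/126/229', '17/130/227', '16/136/227', '16/137/227', '15/141/223', '168/39/112', '108/162/167', '108/160/174', '106/172/101', '107/163/83', '108/163/142', '107/158/132', '108/156/152', '107/157/154', '108/158/152', '107/159/151', '107/162/148', '108/158/152', '108/163/149', '107/158/150', '107/159/146', '108/159/93', '105/167/49', '108/140/53', '109/150/51', '111/140/53', '110/154/53', '108/150/75', '107/163/136', '108/163/147', '108/161/133', '108/159/135', '108/158/153', '107/159/152', '108/160/153', '108/160/153', '108/159/154', '108/167/151', '107/157/158', '108/162/151', '113/88/124', '14/132/184', '14/139/197', '14/142/197', '14/141/194', '15/137/199']
```

The stand fit agrees to within 1–2 px: centre (0.645, −0.1355), yaw −7.7°. The ledge and board lines match too. Now back to the tile.

Request:
{"op": "move_arm", "data": {
  "commands": [
    {"hand":5,"travel":[3.3,-0.37,0],"twist":[0,0,0]},
    {"hand":5,"travel":[3.3,-0.37,0],"twist":[0,0,0]},
    {"hand":5,"travel":[3.3,-0.37,0],"twist":[0,0,0]},
    {"hand":5,"travel":[3.3,-0.37,0],"twist":[0,0,0]},
    {"hand":5,"travel":[3.3,-0.37,0],"twist":[0,0,0]}
  ]
}}

```text
time: 22.15
position: [0.6454, -0.0493, 0.2436]
tool_rot: [0.758, 0.652, 0.0, -0.001]
ft_force: [0.2, -0.1, -0.1]
grip_width: 0.0503
grip_force: 0.0
```

Request:
{"op": "move_arm", "data": {
  "commands": [
    {"hand":5,"travel":[3.3,-0.37,0],"twist":[0,0,0]},
    {"hand":5,"travel":[3.3,-0.37,0],"twist":[0,0,0]},
    {"hand":5,"travel":[3.3,-0.37,0],"twist":[0,0,0]},
    {"hand":5,"travel":[3.3,-0.37,0],"twist":[0,0,0]},
    {"hand":5,"travel":[3.3,-0.37,0],"twist":[0,0,0]}
  ]
}}

```text
time: 22.57
position: [0.6515, 0.1168, 0.2437]
tool_rot: [0.758, 0.652, -0.0, -0.001]
ft_force: [0.3, 0.1, -0.0]
grip_width: 0.0503
grip_force: 0.0
```

Request:
{"op": "move_arm", "data": {
  "commands": [
    {"hand":5,"travel":[0,0,0],"twist":[0,0,0]},
    {"hand":5,"travel":[0,0,3],"twist":[0,0,0]},
    {"hand":5,"travel":[0,0,3],"twist":[0,0,0]},
    {"hand":5,"travel":[0,0,0],"twist":[0,0,0]},
    {"hand":5,"travel":[0,0,0],"twist":[0,0,0]}
  ]
}}

```text
time: 22.98
position: [0.6509, 0.1139, 0.182]
tool_rot: [0.758, 0.652, -0.002, -0.002]
ft_force: [0.5, -0.0, -0.4]
grip_width: 0.0499
grip_force: 0.0
```

```bash
python3 - <<'E'
from w import *
o,c=look("13");q=R.from_quat(o["tool_rot"]).as_matrix();print("tool y ang",np.degrees(np.arctan2(q[1,1],q[0,1])))
t=pickle.load(open("cams0.pkl","rb"))
print("lamp head",tri(t["top"],(400,68),t["side"],(510,155)),"base",toworld(t["side"],(490,220),0))
print("expect tile corners",topix(c,[[.660,.152,.118],[.6475,.073,.118]],o))
for roi in((200,150,450,250),(200,150,450,400)):
    p,s=blob(c,110,roi,70,40,10);r=cv2.minAreaRect(p.astype(np.float32));print(s,r,toworld(c,r[0],.118,o))
print("shift",delta(o,[.6537,.1125,.09]))
E
```

```text
22.9833 [0.6509 0.1139 0.182 ] [ 0.7584  0.6518 -0.0019 -0.0018] 0.04985932681475257 0.0
tool y ang -8.648942640715509
lamp head [ 0.9503 -0.2643  0.1766] base [[ 0.9162 -0.2884  0.    ]]
expect tile corners [[324.2058 166.3075]
 [323.1078 271.099 ]]
[ 317  162   14   88 1044] ((323.5, 205.5), (87.0, 13.0), 90.0) [[0.6554 0.1244 0.118 ]]
[ 317  162   14  108 1244] ((323.5, 215.5), (107.0, 13.0), 90.0) [[0.6543 0.117  0.118 ]]
shift [-0.0878  0.3458  9.2021]
```

Request:
{"op": "move_arm", "data": {
  "commands": [
    {"hand":5,"travel":[0,0.3,0],"twist":[0,0,0]},
    {"hand":5,"travel":[0,0,3],"twist":[0,0,0]},
    {"hand":5,"travel":[0,0,3],"twist":[0,0,0]},
    {"hand":5,"travel":[0,0,2.4],"twist":[0,0,0]},
    {"hand":5,"travel":[0,0,0.8],"twist":[0,0,0]}
  ],
  "force": 25
}}

```text
time: 23.45
position: [0.6552, 0.1114, 0.0899]
tool_rot: [0.759, 0.651, -0.001, -0.001]
ft_force: [-1.0, -0.6, 0.1]
grip_width: 0.0497
grip_force: 0.0
```

Request:
{"op": "move_arm", "data": {
  "commands": [
    {"hand":5,"travel":[0,0,0],"twist":[0,0,0]},
    {"hand":3,"travel":[0,0,0],"twist":[0,0,0]},
    {"hand":2,"travel":[0,0,0],"twist":[0,0,0]},
    {"hand":2,"travel":[0,0,0],"twist":[0,0,0]},
    {"hand":2,"travel":[0,0,0],"twist":[0,0,0]}
  ]
}}

```text
time: 23.87
position: [0.6573, 0.1117, 0.0935]
tool_rot: [0.759, 0.651, 0.001, 0.001]
ft_force: [-0.0, 0.6, -0.2]
grip_width: 0.0312
grip_force: 0.0
```

Request:
{"op": "move_arm", "data": {
  "commands": [
    {"hand":0.6,"travel":[0,0,0],"twist":[0,0,0]},
    {"hand":0.6,"travel":[0,0,0],"twist":[0,0,0]},
    {"hand":0.6,"travel":[0,0,0],"twist":[0,0,0]},
    {"hand":0.6,"travel":[0,0,0],"twist":[0,0,0]},
    {"hand":0.6,"travel":[0,0,0],"twist":[0,0,0]}
  ]
}}

```text
time: 24.28
position: [0.655, 0.1119, 0.0917]
tool_rot: [0.759, 0.651, -0.001, -0.001]
ft_force: [-3.3, 0.1, 3.7]
grip_width: 0.0087
grip_force: 24.9
```

The tile is gripped (8.7 mm). I'll lift it, carry it over the stand and tilt.

Request:
{"op": "move_arm", "data": {
  "commands": [
    {"hand":0.6,"travel":[0,0,-1],"twist":[0,0,0]},
    {"hand":0.6,"travel":[0,0,-2],"twist":[0,0,0]},
    {"hand":0.6,"travel":[0,0,-3],"twist":[0,0,0]},
    {"hand":0.6,"travel":[0,0,-3],"twist":[0,0,0]},
    {"hand":0.6,"travel":[0,0,-3],"twist":[0,0,0]}
  ]
}}

```text
time: 24.7
position: [0.6562, 0.1115, 0.2128]
tool_rot: [0.759, 0.651, 0.0, 0.0]
ft_force: [0.9, -0.7, -1.3]
grip_width: 0.0088
grip_force: 25.0
```

Request:
{"op": "move_arm", "data": {
  "commands": [
    {"hand":0.6,"travel":[0,0,-3],"twist":[0,0,0]},
    {"hand":0.6,"travel":[-1.5,0.2,0],"twist":[0,0,-1]},
    {"hand":0.6,"travel":[-3,0.4,0],"twist":[0,0,0]},
    {"hand":0.6,"travel":[-3,0.4,0],"twist":[0,0,0]},
    {"hand":0.6,"travel":[-3,0.4,0],"twist":[0,0,0]}
  ]
}}

```text
time: 25.12
position: [0.6557, 0.0049, 0.2423]
tool_rot: [0.753, 0.658, 0.0, 0.001]
ft_force: [0.7, 0.2, -2.2]
grip_width: 0.0092
grip_force: 25.0
```

Request:
{"op": "move_arm", "data": {
  "commands": [
    {"hand":0.6,"travel":[-3,0.4,0],"twist":[0,0,0]},
    {"hand":0.6,"travel":[-3,0.4,0],"twist":[0,0,0]},
    {"hand":0.6,"travel":[-3,0.4,0],"twist":[0,0,0]},
    {"hand":0.6,"travel":[-3,0.4,0],"twist":[0,0,0]},
    {"hand":0.6,"travel":[-2.3,0.4,0],"twist":[0,0,0]}
  ]
}}

```text
time: 25.53
position: [0.6559, -0.1415, 0.2419]
tool_rot: [0.754, 0.657, -0.0, 0.001]
ft_force: [-0.6, -0.4, -1.4]
grip_width: 0.0087
grip_force: 25.0
```

Request:
{"op": "move_arm", "data": {
  "commands": [
    {"hand":0.6,"travel":[0,0,0],"twist":[5,0,0]},
    {"hand":0.6,"travel":[0,0,0],"twist":[5,0,0]},
    {"hand":0.6,"travel":[0,0,0],"twist":[5,0,0]},
    {"hand":0.6,"travel":[0,0,0],"twist":[0,0,0]},
    {"hand":0.6,"travel":[0,0,0],"twist":[0,0,0]}
  ]
}}

```text
time: 25.95
position: [0.6566, -0.1388, 0.2404]
tool_rot: [0.747, 0.652, -0.085, -0.098]
ft_force: [-0.1, 0.7, -1.8]
grip_width: 0.0089
grip_force: 25.0
```

```bash
cat > p.py <<'E'
from w import *
o=robot.get_obs();print(o["time"],o["position"],o["tool_rot"],o["grip_width"],o["ft_force"])
S=R.from_euler("z",-.135);Rt=S.inv()*R.from_quat(o["tool_rot"]);print("tool y,z in stand",Rt.as_matrix()[:,1],Rt.as_matrix()[:,2])
h=.0837;u=-Rt.as_matrix()[:,2];p=S.inv().apply(o["position"]-[.6448,-.1355,0]);print("TCP stand",p,"tile origin",p-h*u)
tgt=np.array([-.0083-.003,-.001,.0252+.003])+h*u
print("shift to 3mm pre-place",Rt.inv().apply(tgt-p)*100)
E
python3 p.py
```

```text
25.95 [ 0.6566 -0.1388  0.2404] [ 0.7469  0.6521 -0.0854 -0.0978] 0.00893363448049327 [-0.1354  0.7249 -1.7658]
tool y,z in stand [ 0.9663 -0.0004 -0.2576] [-0.2576  0.0001 -0.9663]
TCP stand [ 0.0121 -0.0017  0.2404] tile origin [-0.0095 -0.0017  0.1595]
shift to 3mm pre-place [ 0.0721  3.2044 12.7351]
```

Request:
{"op": "move_arm", "data": {
  "commands": [
    {"hand":0.6,"travel":[0,0.5,2.5],"twist":[0,0,0]},
    {"hand":0.6,"travel":[0,0.6,2.5],"twist":[0,0,0]},
    {"hand":0.6,"travel":[0,0.6,2.5],"twist":[0,0,0]},
    {"hand":0.6,"travel":[0,0.6,2.5],"twist":[0,0,0]},
    {"hand":0.6,"travel":[0,0.3,1],"twist":[0,0,0]}
  ]
}}

```text
time: 26.37
position: [0.6498, -0.1371, 0.1257]
tool_rot: [0.747, 0.652, -0.087, -0.1]
ft_force: [-0.9, -0.3, -1.7]
grip_width: 0.0092
grip_force: 25.0
```

Request:
{"op": "move_arm", "data": {
  "commands": [
    {"hand":0.6,"travel":[0,0,0],"twist":[0,0,0]},
    {"hand":0.6,"travel":[0,0,0],"twist":[0,0,0]},
    {"hand":0.6,"travel":[0,0,0],"twist":[0,0,0]}
  ]
}}

```text
time: 26.62
position: [0.6537, -0.1386, 0.1307]
tool_rot: [0.747, 0.652, -0.085, -0.097]
ft_force: [1.1, -1.2, -0.8]
grip_width: 0.0089
grip_force: 25.0
```

```bash
python3 p.py
```

```text
26.6167 [ 0.6537 -0.1386  0.1307] [ 0.7472  0.6521 -0.0849 -0.0966] 0.008895664774427842 [ 1.1021 -1.2237 -0.822 ]
tool y,z in stand [ 0.9669 -0.0008 -0.255 ] [-0.255  -0.0007 -0.9669]
TCP stand [ 0.0093 -0.0018  0.1307] tile origin [-0.0121 -0.0019  0.0497]
shift to 3mm pre-place [0.0906 0.6231 2.0632]
```

Next the rest of the way in small steps, watching the force.

Request:
{"op": "move_arm", "data": {
  "commands": [
    {"hand":0.6,"travel":[0.05,0.3,1],"twist":[0,0,0]},
    {"hand":0.6,"travel":[0.05,0.3,1],"twist":[0,0,0]},
    {"hand":0.6,"travel":[0,0,0],"twist":[0,0,0]},
    {"hand":0.6,"travel":[0,0,0],"twist":[0,0,0]},
    {"hand":0.6,"travel":[0,0,0],"twist":[0,0,0]}
  ]
}}

```text
time: 27.03
position: [0.653, -0.1372, 0.1074]
tool_rot: [0.747, 0.652, -0.086, -0.099]
ft_force: [-0.1, -0.8, -0.5]
grip_width: 0.0091
grip_force: 25.0
```

Request:
{"op": "move_arm", "data": {
  "commands": [
    {"hand":0.6,"travel":[0,0,0.1],"twist":[0,0,0]},
    {"hand":0.6,"travel":[0,0,0.1],"twist":[0,0,0]},
    {"hand":0.6,"travel":[0,0,0],"twist":[0,0,0]}
  ]
}}

```text
time: 27.28
position: [0.6531, -0.1372, 0.107]
tool_rot: [0.747, 0.652, -0.086, -0.098]
ft_force: [-0.1, 0.8, 4.3]
grip_width: 0.0087
grip_force: 25.0
```

```bash
python3 p.py
```

```text
27.2833 [ 0.6531 -0.1372  0.107 ] [ 0.7471  0.6519 -0.0857 -0.098 ] 0.008704294935312235 [-0.1257  0.7949  4.27  ]
tool y,z in stand [ 0.9661 -0.0009 -0.2581] [-0.2581  0.     -0.9661]
TCP stand [ 0.0085 -0.0006  0.107 ] tile origin [-0.0131 -0.0006  0.0262]
shift to 3mm pre-place [-0.0389  0.1235 -0.2448]
```

The ledge contact is at the predicted height. I'll slide toward the board along the ledge (tool y), then release.

Request:
{"op": "move_arm", "data": {
  "commands": [
    {"hand":0.6,"travel":[0,0.2,0],"twist":[0,0,0]},
    {"hand":0.6,"travel":[0,0.2,0],"twist":[0,0,0]},
    {"hand":0.6,"travel":[0,0.1,0],"twist":[0,0,0]},
    {"hand":0.6,"travel":[0,0,0],"twist":[0,0,0]},
    {"hand":0.6,"travel":[0,0,0],"twist":[0,0,0]}
  ]
}}

```text
time: 27.7
position: [0.6561, -0.1377, 0.1062]
tool_rot: [0.747, 0.652, -0.087, -0.1]
ft_force: [-2.5, 1.0, 7.7]
grip_width: 0.0087
grip_force: 25.0
```

```bash
python3 p.py
```

```text
27.7 [ 0.6561 -0.1377  0.1062] [ 0.7468  0.6517 -0.0873 -0.0998] 0.008658200216998113 [-2.5058  1.0425  7.6689]
tool y,z in stand [ 0.9648 -0.0007 -0.2628] [-0.2628 -0.0001 -0.9648]
TCP stand [ 0.0115 -0.0007  0.1062] tile origin [-0.0105 -0.0007  0.0254]
shift to 3mm pre-place [-0.0299 -0.1534 -0.2471]
```

Request:
{"op": "move_arm", "data": {
  "commands": [
    {"hand":1.5,"travel":[0,0,0],"twist":[0,0,0]},
    {"hand":2.5,"travel":[0,0,0],"twist":[0,0,0]},
    {"hand":4,"travel":[0,0,0],"twist":[0,0,0]},
    {"hand":4,"travel":[0,0,0],"twist":[0,0,0]},
    {"hand":4,"travel":[0,0,0],"twist":[0,0,0]}
  ]
}}

```text
time: 28.12
position: [0.6575, -0.1379, 0.1041]
tool_rot: [0.747, 0.652, -0.086, -0.099]
ft_force: [0.2, 0.1, 0.1]
grip_width: 0.0338
grip_force: 0.0
```

Request:
{"op": "move_arm", "data": {
  "commands": [
    {"hand":4,"travel":[0,0,0],"twist":[0,0,0]},
    {"hand":4,"travel":[0,0,-1],"twist":[0,0,0]},
    {"hand":4,"travel":[0,0,-2],"twist":[0,0,0]},
    {"hand":4,"travel":[0,0,-3],"twist":[0,0,0]},
    {"hand":4,"travel":[0,0,-3],"twist":[0,0,0]}
  ]
}}

```text
time: 28.53
position: [0.6804, -0.1409, 0.1921]
tool_rot: [0.747, 0.652, -0.086, -0.099]
ft_force: [0.3, -0.1, -0.3]
grip_width: 0.0403
grip_force: 0.0
```

Request:
{"op": "move_arm", "data": {
  "commands": [
    {"hand":4,"travel":[0,0,-3],"twist":[-5,0,0]},
    {"hand":4,"travel":[-3,0,-1],"twist":[-5,0,0]},
    {"hand":4,"travel":[-3,0,0],"twist":[-5,0,0]},
    {"hand":4,"travel":[-3,0,0],"twist":[0,0,0]},
    {"hand":4,"travel":[0,0,0],"twist":[0,0,0]}
  ]
}}

```text
time: 28.95
position: [0.6764, -0.2376, 0.2322]
tool_rot: [0.755, 0.656, -0.001, 0.002]
ft_force: [0.1, 0.4, 0.4]
grip_width: 0.0403
grip_force: 0.0
```

```bash
python3 - <<'E'
from w import *
o,c=look("14")
S=R.from_euler("z",-.135)
def pr(cc,oo,tilt,x=-.0083,z=.0252,y=0,zs=(0,.11)):
    Q=R.from_euler("y",tilt);L=[Q.apply([a,b,h])+[x,y,z] for h in zs for a in(-.0045,.0045) for b in(-.04,.04)]
    return topix(cc,S.apply(L)+[.6448,-.1355,0],oo)
exp=pr(c,o,.262,zs=(.11,));print("expected top corners",exp.round(1).tolist())
hsv=cv2.cvtColor(c["frame"],cv2.COLOR_RGB2HSV)
for r in range(5,200,12): print(r,"".join("B" if 100<a<122 and b>70 else "W" if b<50 and d>110 else "O" if (a<13 or a>170) and b>80 else "G" if 35<a<95 and b>50 else "." for a,b,d in hsv[r,250:400:2]))
t=robot.camera("top");pickle.dump(t,open("top14.pkl","wb"));print("top exp",pr(t,None,.262).round(1).tolist())
E
```

```text
28.95 [ 0.6764 -0.2376  0.2322] [ 0.7551  0.6556 -0.001   0.0023] 0.04025635057924756 0.0
expected top corners [[280.1, 133.9], [275.1, 16.3], [291.7, 133.5], [288.0, 17.0]]
5 ...........................................................................
17 ...........................................................................
29 ............BBBBBBBB.......................................................
41 BBBBBBB..GOOBBBBBBBBBBBBBBBBBBBB...........................................
53 BBBBB....G.OBBBBBBBBBBBBBBBBBBBB...........................................
65 BBBBBB...G.O.BBBBBBBBBBBBBBBBBBBW..........................................
77 BBBBBB....GO.BBBBBBBBBBBBBBBBBBBB..........................................
89 BBBBBB....GOOBBBBBBBBBBBBBBBBBBBBO.........................................
101 BBBBBBB...G.OBBBBBBBBBBBBBBBBBBBBO.........................................
113 BBBBBBBW...GO.BBBBBBBBBBBBBBBBBBB..........................................
125 BBBBBBBBW..GOOBBBBBBBBBBBBBBBBBBB..........................................
137 ...........................................................................
149 ...........................................................................
161 ...........................................................................
173 .......................................................O...................
185 ...........................................................................
197 ...........................................................................
top exp [[372.0, 181.1], [347.3, 178.4], [372.2, 178.6], [347.5, 176.0], [376.4, 164.0], [350.0, 161.2], [376.5, 161.5], [350.2, 158.6]]
```

```bash
python3 - <<'E'
from h import *
o,c=pickle.load(open("w14.pkl","rb"));h=cv2.cvtColor(c["frame"],cv2.COLOR_RGB2HSV).astype(int)
for u in(280,283,286):
    r=np.where((abs(h[:,u,0]-110)<11)&(h[:,u,1]>70)&(np.arange(400)<160))[0];print(u,r.min(),r.max())
S=R.from_euler("z",-.135);Q=R.from_euler("y",.262)
for y in(0,-.004): 
  print(y,topix(c,S.apply([Q.apply([0,b,.11])+[-.0083,y,.0252] for b in(-.04,.04)])+[.6448,-.1355,0],o).round(1).tolist())
t=pickle.load(open("top14.pkl","rb"));k=cv2.cvtColor(t["frame"],cv2.COLOR_RGB2HSV).astype(int)
m=(abs(k[...,0]-110)<11)&(k[...,1]>70)
print([(r,np.where(m[r,335:390])[0][[0,-1]]+335) for r in range(156,192,2) if m[r,335:390].any()])
for n,hue,roi in(("teal",86,(330,200,372,245)),("purple",140,(230,232,272,275))):
    p,s=blob(t,hue,roi,60,20,12);print(n,s,toworld(t,p.mean(0),.03))
E
```

```text
280 19 133
283 19 135
286 20 136
0 [[285.9, 133.7], [281.6, 16.6]]
-0.004 [[286.1, 139.0], [281.8, 23.1]]
[(160, array([351, 359])), (162, array([351, 369])), (164, array([346, 368])), (166, array([345, 366])), (168, array([345, 348])), (170, array([345, 348])), (172, array([345, 348])), (174, array([345, 347])), (176, array([344, 347])), (178, array([344, 347])), (180, array([344, 355])), (182, array([344, 355])), (184, array([344, 353])), (186, array([343, 352])), (188, array([343, 351]))]
teal [363 207   1   1   1] [[ 0.5425 -0.1408  0.03  ]]
purple [236 240  26  29 561] [[0.4042 0.224  0.03  ]]
```

The tile's top edge sits within about 2 mm of the flush pose, leaning 15°, and the arm is clear of everything. I'll hand in.

Request:
{"op": "move_arm", "data": {
  "commands": [
    {"hand":4,"travel":[0,0,0],"twist":[0,0,0]},
    {"hand":4,"travel":[0,0,0],"twist":[0,0,0]},
    {"hand":4,"travel":[0,0,0],"twist":[0,0,0]},
    {"hand":4,"travel":[0,0,0],"twist":[0,0,0]}
  ]
}}

```text
time: 29.38
position: [0.6783, -0.2303, 0.23]
tool_rot: [0.753, 0.658, -0.0, -0.0]
ft_force: [-0.5, -0.1, 0.0]
grip_width: 0.0398
grip_force: 0.0
```

```bash
python3 -c "
from rig import robot
print(robot.hand_in())"
```

```text
the job is handed in; nothing more can be done
None
```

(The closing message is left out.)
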